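# Fit the water-filter cartridges and turn the water on

### The job

Pull the cabinet's drawer all the way out, press every cartridge in it home into a filter head of its own on the white unit, and tug each one firmly upwards: a good head holds it and its white collar comes up and locks, while one of the four heads is worn and lets the cartridge lift free, in which case seat it in another head and tug again. When every cartridge is locked, shut the drawer and turn the water on: push the valve knob down, turn it anticlockwise past its safety stop as far as it goes, and let it spring up. Leave the other things on the worktop where they are.

Things in the scene. Friction and masses are not known exactly. Their poses are not given: they have to be found in the camera images.
- drawer (a joint): the single drawer of the low black cabinet: 0 = shut, 0.15 m = fully out at its stop; it slides out of the cabinet's front (along the cabinet's -x, roughly towards the robot) against about 2 N of friction and stays where it is left
- cabinet: low black cabinet, fixed, 220 deep (x), 280 wide (y), 140 mm high; origin at the centre of its underside on the worktop, +x from its front into its depth, z up. The drawer's floor is 20 mm above the worktop, its sides are 45 mm high, inside it is 140 x 238 mm; its front panel is 15 mm thick, its top 92 mm above the worktop. A bowl stands on the cabinet
- drawer_handle (a point): middle of the drawer's steel bar handle (11 mm thick, 110 mm long, level, across the drawer front and 35 mm out from it on two legs, 115 mm above the worktop); moves with the drawer; its x axis points into the cabinet, opposite to the way the drawer comes out
- valve (a joint): turn of the valve knob: 0 = off (starts at 0 to 0.2), grows anticlockwise seen from above, end stop at 1.4 rad = fully on; it stays where it is left. With the knob up, a steel lug on it meets a fixed steel safety stop at about 0.3 rad; with the knob held down it passes beneath it, and is clear of it from about 0.9 rad on
- valve_push (a joint): how far the valve knob is pushed down: 0 = up, 0.008 m = fully down (at least 0.006 needed to pass the safety stop); a spring of 3.6 N rising to 8.4 N pushes it back up
- valve_grip (a point): on the vertical axis of the black valve knob, where it is to be gripped: 37 mm above the knob's underside, 23 mm above its disc (44 mm diameter), 9 mm below the top of its round upright grip (30 mm diameter, 32 mm high, on the disc). Its x axis points to the steel lug and turns with the knob. The knob stands on a white box (85 mm square, top 62 mm above the worktop) at one end of the white filter unit
- cartridge1: filter cartridge (2 or 3 are there), 86 mm high, 0.14 to 0.26 kg, upright in the drawer, heavy at the foot; origin at the centre of its underside, z up. By height: 0 to 11 foot (36 mm diameter below, rim of 46 at 9 to 10), to 24 neck (diameter 37), to 54 white round body (60), to 86 square grip 24 x 24 mm, sides along its x and y. All alike, fit any head, at any turn about z
- cartridge2: filter cartridge (2 or 3 are there), 86 mm high, 0.14 to 0.26 kg, upright in the drawer, heavy at the foot; origin at the centre of its underside, z up. By height: 0 to 11 foot (36 mm diameter below, rim of 46 at 9 to 10), to 24 neck (diameter 37), to 54 white round body (60), to 86 square grip 24 x 24 mm, sides along its x and y. All alike, fit any head, at any turn about z
- cartridge3: filter cartridge (2 or 3 are there), 86 mm high, 0.14 to 0.26 kg, upright in the drawer, heavy at the foot; origin at the centre of its underside, z up. By height: 0 to 11 foot (36 mm diameter below, rim of 46 at 9 to 10), to 24 neck (diameter 37), to 54 white round body (60), to 86 square grip 24 x 24 mm, sides along its x and y. All alike, fit any head, at any turn about z
- seat_a (a point): filter head (four alike, on the white unit): centre of the top of its white collar, a ring of 76 mm outer, 50 inner diameter; moves with the collar. A cartridge that is home stands with its body on the collar, its origin 24 mm below this point; just dropped in, it rests on the catches, origin about 12 mm below. Pressing home takes 6 to 10 N; three spring catches then snap over the foot's rim
- seat_b (a point): second filter head, as seat_a. Sound catches hold a cartridge against any ordinary pull, with 1 to 3 mm of play before the collar is drawn up. One of the four heads (no telling which by its looks) has worn-out catches: a cartridge drops in and lifts out freely, and the collar stays down
- seat_c (a point): third filter head, as seat_a
- seat_d (a point): fourth filter head, as seat_a
- collar_a (a joint): height of the collar of the head at seat_a: 0 = down (start), 0.006 m = fully up, locked. It stays where it is left (about 5 N moves it); an upward tug on a latched cartridge draws it up with the cartridge, pressing the cartridge drives it down again
- collar_b (a joint): height of the collar of the head at seat_b: 0 = down (start), 0.006 m = fully up, locked. It stays where it is left (about 5 N moves it); an upward tug on a latched cartridge draws it up with the cartridge, pressing the cartridge drives it down again
- collar_c (a joint): height of the collar of the head at seat_c: 0 = down (start), 0.006 m = fully up, locked. It stays where it is left (about 5 N moves it); an upward tug on a latched cartridge draws it up with the cartridge, pressing the cartridge drives it down again
- collar_d (a joint): height of the collar of the head at seat_d: 0 = down (start), 0.006 m = fully up, locked. It stays where it is left (about 5 N moves it); an upward tug on a latched cartridge draws it up with the cartridge, pressing the cartridge drives it down again
- flask: steel flask, not part of the job; origin at the centre of its underside
- mug: white mug, not part of the job; origin at the centre of its underside
- tumbler: glass tumbler, not part of the job; origin at the centre of its underside
- bowl: blue bowl on the cabinet, not part of the job; origin at the centre of its underside
- shaker: small glass salt shaker, not part of the job; origin at the centre of its underside
- spoon: spoon lying on the worktop, not part of the job
- jar: amber jar with a steel lid, not part of the job; origin at the centre of its underside

How it is judged:
By the outcome, as a careful person would: the job done as asked, in the order asked, and still so for the second after the job is handed in, with the robot touching nothing.
Of cartridge1, cartridge2, cartridge3 only 2 to 3 are there at a start; the rules pass over those that are not, and their reading is None.
At some moment in a run one of cartridge1, cartridge2, cartridge3 may be knocked a few centimetres aside while the robot is not near it.
It also fails if it takes over 210 s, if anything falls off the work surface, if the arm or the gripper's body presses on something with over 40 N, if the wrist force passes 120 N, or if a joint passes its speed limit or range.

### The arm

A 7-joint arm with a two-finger parallel gripper is mounted at the origin on the work surface. World frame = base frame: x ahead of the robot, y to its left, z up, the work surface at z = 0. Lengths are in m, angles in rad, forces in N, time in s.
With the tool pointing down it reaches from about 0.425 to 0.925 m from the base axis. Payload 6.8 kg.
Tool frame: the origin (TCP) lies midway between the tips of the shut fingers; the grasp point (between the pads) lies ctrl.pinch_z behind it (ctrl.pinch_z is the distance from the TCP to the grasp point, in m); z points along the fingers, y is the line along which they close (so a half turn about z gives the same grasp; the last joint's range is limited). The gripper opens to 85 mm and grips with 20 to 120 N. Pads are 22 mm wide; open, the fingers measure 114 mm over their backs; the gripper's body (76 mm by 85 mm) begins 54 mm behind the grasp point. The pads swing forward as they close: fully open they stand 13 mm farther back than shut.
Start: joints at [-1.446, 0.477, 0.022, 1.555, -0.011, 1.109, -0.083], TCP at [0.156, 0.657, 0.209] pointing down, gripper open.
Joint ranges: [-2.96, 2.96], [-0.34, 2.1], [-1.41, 1.46], [0.24, 2.44], [-1.37, 4.51], [0.17, 1.92], [-2.96, 2.96]. Speed limits (rad/s): [2.39, 2.39, 3.14, 3.14, 3.14, 3.14, 3.14].

### API

Orientations are given as a unit quaternion [x, y, z, w].
In Python, from cell import ctrl gives the robot as it stands. The module is installed in compiled form; this text tells all that it offers.
- The arm moves only by the tool servo_tool, never from a script. Its argument "rows" is a list of rows, each a list of 2 entries, a list of its own where there are three numbers: the shift along the tool's x, y, z in m, then the turn about the tool's z in degrees. A call has 1 to 8 rows; each row is the pose to reach, as a shift and turn from the pose commanded when the call began, along the tool's axes at that moment; what a row does not reach only later rows make up. A row lasts 1/12 s, in which the tool goes at most 41.7 mm and 7.16 degrees, less where a joint would pass 70% of its speed; a pose out of reach is approached as far as the arm can. A call with a gripper value outside its range is refused whole. "grip" is the closure, from -1 (fully open) to 1 (shut), so that 0 is half open, set as the call begins (left out, the last holds). The fingers move at their own pace and stop on an object; the grip force is fixed at half the most. Time passes only in rows, so rows that repeat a pose let the fingers close. It gives the time, the measured TCP pose, the force, the opening and the grip force at its end, in the units of the state.
- ctrl.get_obs(): the state, without advancing time (a new reading comes with each control period).
- ctrl.get_image(name): name is "side" or "top" or "wrist"; returns a dict with "frame" (400x640x3 uint8, red, green, blue), "K" (3x3 intrinsics, pixels), "world_from_camera" (4x4, takes a point from camera to world coordinates); the wrist camera has in their place "hand_eye" (4x4, takes a point from camera to tool coordinates, whose origin is the TCP and whose axes are the flange's). Camera axes: x right, y down, z forward; pixel columns grow to the right and rows downward; lengths in m; the calibration is good to about 2 mm. A picture is of the moment at which its call begins: read the wrist's pose just before it. There is no depth.
- ctrl.hand_in(): hands the job in; it is judged then, once.
The state is a dict: "clock": time; "joint_pos": joint angles; "qvel": joint speeds; "joint_torque": joint torques, N m; "tcp_pos": TCP position; "ee_rot": TCP orientation; "wrist_force": force on the tool from outside, world axes, zero at the start; "moment": the same for the moment, N m; "opening": opening from 0.0 (shut) to 1.0 (fully open); "finger_force": force on a finger pad.
Only numpy, scipy, OpenCV 4.12 (cv2) and the standard library are available. Lean on these libraries where they do the work, as an engineer would, in place of code of your own. Each camera call takes 0.05 s, during which the arm holds its last target. There are 200 camera calls.

## Working session

There is one attempt and no reset: what is moved stays moved. The work goes in short steps, Python scripts to look and compute and a tool call to move; the robot and the scene stay as the last step left them, time stands still between calls to the robot, and variables do not carry over. Pictures are saved under pics/ and viewed, at most 14 in all, crops included, and the job is handed in when it is done.

Besides the shell and the picture viewer there is one more tool, called by a JSON object that holds its "fn" and its "kwargs", one argument or row to a line. servo_tool: Moves the arm, as the interface text tells. Its arguments: {"type":"object","properties":{"rows":{"type":"array","items":{"type":"array"}},"grip":{"type":"number"}},"required":["rows"]}

```bash
mkdir -p pics; cat > h.py <<'E'
import numpy as np, cv2
from scipy.spatial.transform import Rotation as R
from cell import ctrl
def snap(name,fn,up=None):
    o=ctrl.get_obs(); im=ctrl.get_image(name)
    f=cv2.cvtColor(im["frame"],cv2.COLOR_RGB2BGR); cv2.imwrite("pics/"+fn,f)
    if name=="wrist":
        T=np.eye(4);T[:3,:3]=R.from_quat(o["ee_rot"]).as_matrix();T[:3,3]=o["tcp_pos"]
        W=T@im["hand_eye"]
    else: W=im["world_from_camera"]
    np.savez("pics/"+fn+".npz",K=im["K"],W=W); return im
def px(fn,u,v,z):
    d=np.load("pics/"+fn+".npz");K,W=d["K"],d["W"]
    r=W[:3,:3]@np.linalg.solve(K,[u,v,1.]);c=W[:3,3]
    return c+r*(z-c[2])/r[2]
def proj(fn,p):
    d=np.load("pics/"+fn+".npz");K,W=d["K"],d["W"]
    q=K@(W[:3,:3].T@(np.array(p)-W[:3,3]));return q[:2]/q[2]
def rel(p,yaw=None):
    "shift in tool axes from the measured TCP to world TCP p"
    o=ctrl.get_obs();return R.from_quat(o["ee_rot"]).inv().apply(np.array(p)-o["tcp_pos"])
E
python3 - <<'E'
from h import *
for n in("top","side"): snap(n,n+"0.png")
o=ctrl.get_obs();print(o,ctrl.pinch_z)
print(R.from_quat(o["ee_rot"]).as_matrix().round(3))
E
```

```text
{'clock': 0.1, 'joint_pos': array([-1.44608483,  0.47770755,  0.02236523,  1.55636851, -0.01150161,
        1.10932638, -0.08314738]), 'qvel': array([ 1.85588839e-03, -2.01199261e-03,  6.81389347e-04, -3.32699409e-03,
       -7.36625424e-05, -7.16699891e-04, -1.40384951e-04]), 'joint_torque': array([ 4.04892067e-03, -5.97765970e+01,  1.61349837e+00, -2.81953257e+01,
        1.28374199e-02,  5.04495096e-03,  1.25832946e-05]), 'tcp_pos': array([0.15562462, 0.65621016, 0.20812333]), 'ee_rot': array([ 1.16166978e-01,  9.93229342e-01, -8.40037089e-04, -3.20934440e-05]), 'wrist_force': array([ 0.12137601,  0.67068268, -0.94091946]), 'moment': array([0.00474879, 0.01067897, 0.01747117]), 'finger_force': 0.0, 'opening': 0.9975990268532207} 0.0187
[[-0.973  0.231 -0.   ]
 [ 0.231  0.973 -0.002]
 [-0.    -0.002 -1.   ]]
```

View pics/top0.png

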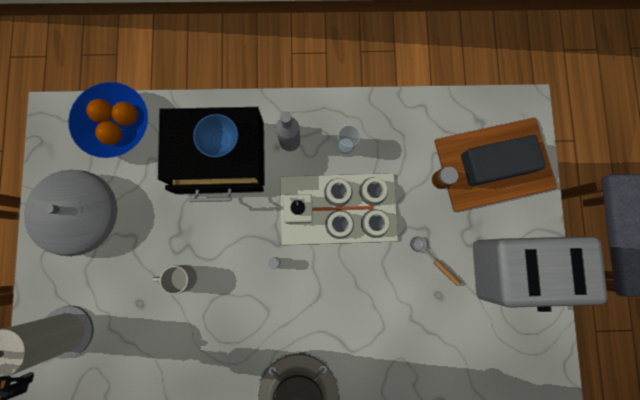

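View pics/side0.png

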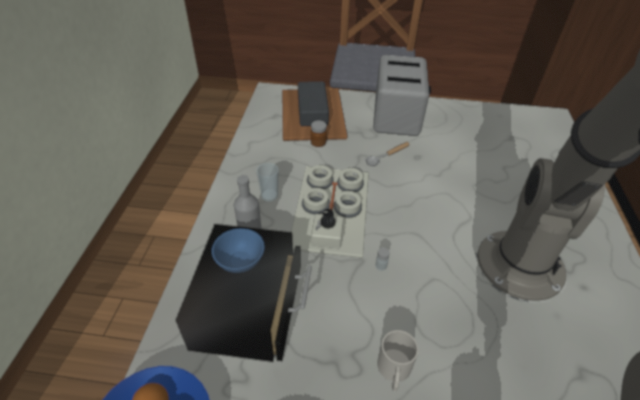

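```bash
python3 - <<'E'
from h import *
f=cv2.imread("pics/top0.png")
cv2.imwrite("pics/c1.png",cv2.resize(f[95:255,150:410],None,fx=3,fy=3,interpolation=cv2.INTER_CUBIC))
for u,v,z in [(192,197,.115),(230,196,.115),(160,109,.14),(262,107,.14),(298,207,.1),(339,190,.08),(374,190,.08),(340,223,.08),(376,222,.08),(281,177,.02),(396,242,.02)]: print(u,v,px("top0.png",u,v,z).round(3))
print(np.load("pics/top0.png.npz")["W"].round(3))
E
```

```text
192 197 [0.578 0.284 0.115]
230 196 [0.579 0.177 0.115]
160 109 [0.829 0.371 0.14 ]
262 107 [0.83  0.082 0.14 ]
298 207 [ 0.545 -0.014  0.1  ]
339 190 [ 0.595 -0.136  0.08 ]
374 190 [ 0.592 -0.239  0.08 ]
340 223 [ 0.497 -0.135  0.08 ]
376 222 [ 0.498 -0.241  0.08 ]
281 177 [0.649 0.039 0.02 ]
396 242 [ 0.439 -0.31   0.02 ]
[[-0.025 -0.991  0.129  0.419]
 [-0.999  0.022 -0.024 -0.041]
 [ 0.021 -0.13  -0.991  1.201]
 [ 0.     0.     0.     1.   ]]
```

View pics/c1.png

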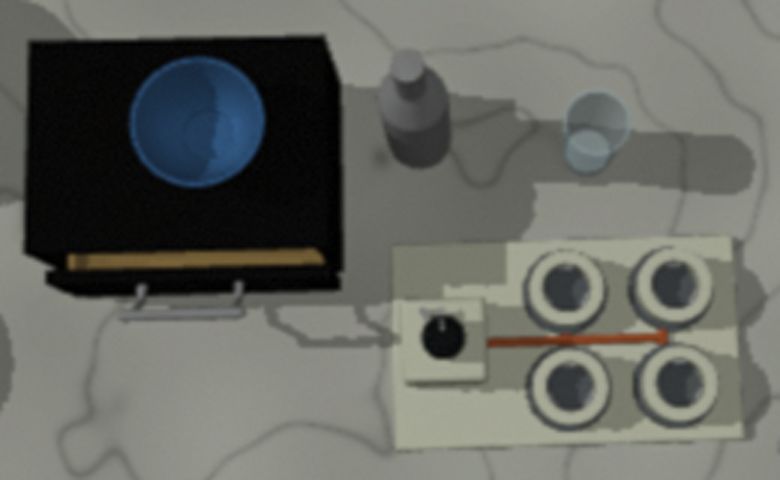

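{"fn": "servo_tool", "kwargs": {
  "rows": [
    [[-0.25,-0.16,-0.04],28],
    [[-0.25,-0.16,-0.04],57],
    [[-0.25,-0.16,-0.04],57],
    [[-0.25,-0.16,-0.04],57],
    [[-0.25,-0.16,-0.04],57],
    [[-0.25,-0.16,-0.04],57],
    [[-0.25,-0.16,-0.04],57],
    [[-0.25,-0.16,-0.04],57]
  ],
  "grip": 0.0
}}

```text
clock: 0.77
tcp_pos: [0.3687, 0.4366, 0.2501]
ee_rot: [0.583, 0.813, 0.0, 0.002]
wrist_force: [0.7, -1.7, -0.2]
opening: 0.499
finger_force: 0.0
```

```bash
cat >> h.py <<'E'
def go(p,az=None):
    "print shift, turn (deg) bringing TCP to p with tool y at azimuth az (deg, mod 180)"
    o=ctrl.get_obs();M=R.from_quat(o["ee_rot"]).as_matrix()
    c=np.degrees(np.arctan2(M[1,1],M[0,1]));s=rel(p).round(4)
    t=None if az is None else round(float((c-az+90)%180-90),1)
    print("shift",s.tolist(),"turn",t,"| tcp",o["tcp_pos"].round(4),"az",round(c,1),"F",o["wrist_force"].round(1),"open",round(o["opening"],3),"t",round(o["clock"],1),"q7",o["joint_pos"][6].round(2))
E
python3 - <<'E'
from h import *
a=px("top0.png",190,200,.115);b=px("top0.png",231.7,198.7,.115);print(a,b,(a+b)/2)
for u,v in[(28,40),(325,37)]:print(px("top0.png",150+u/3,95+v/3,.14))
print(px("top0.png",150+443/3,95+336/3,.108))
for u,v in[(567,289),(673,286),(569,387),(677,383)]:print(px("top0.png",150+u/3,95+v/3,.08))
go([.57,.23,.24],0)
E
```

```text
[0.56958124 0.28945974 0.115     ] [0.5707224  0.17225139 0.115     ] [0.57015182 0.23085556 0.115     ]
[0.83096645 0.37300558 0.14      ]
[0.8292473  0.09250516 0.14      ]
[ 0.54370548 -0.01374378  0.108     ]
[ 0.5906425  -0.13559775  0.08      ]
[ 0.59138556 -0.24020708  0.08      ]
[ 0.49430649 -0.13443125  0.08      ]
[ 0.49575267 -0.23988603  0.08      ]
shift [-0.2603, 0.1244, 0.0111] turn 18.7 | tcp [0.3687 0.4366 0.2501] az 18.7 F [ 0.7 -1.7 -0.2] open 0.499 t 0.8 q7 -0.57
```

{"fn": "servo_tool", "kwargs": {
  "rows": [
    [[-0.26,0.124,0.01],19],
    [[-0.26,0.124,0.01],19],
    [[-0.26,0.124,0.01],19],
    [[-0.26,0.124,0.01],19],
    [[-0.26,0.124,0.01],19],
    [[-0.26,0.124,0.01],19],
    [[-0.26,0.124,0.01],19],
    [[-0.26,0.124,0.01],19]
  ]
}}

```text
clock: 1.43
tcp_pos: [0.5714, 0.231, 0.239]
ee_rot: [0.707, 0.707, -0.001, 0.003]
wrist_force: [0.2, -0.7, 1.4]
opening: 0.499
finger_force: 0.0
```

```bash
python3 - <<'E'
from h import *
snap("wrist","w1.png");go([.57,.231,.098],0)
E
```

```text
shift [-0.0035, 0.0009, 0.1407] turn 0.2 | tcp [0.5689 0.2349 0.2387] az 0.2 F [-0.3  1.   0.3] open 0.499 t 1.5 q7 -0.32
```

View pics/w1.png

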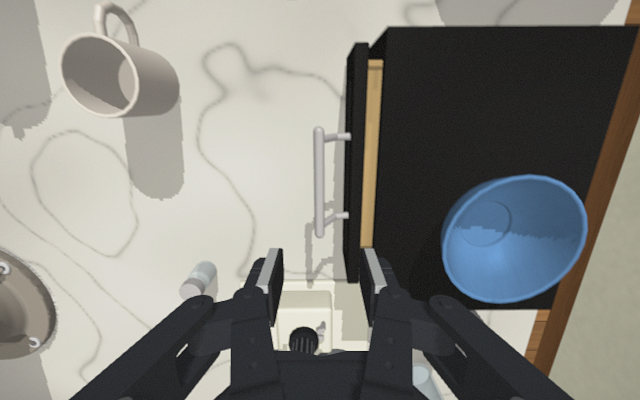

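```bash
python3 - <<'E'
from h import *
for u,v,z in [(319,129,.115),(320,236,.115),(388,28,.14),(362,45,.092),(353,281,.092),(347,281,.092)]:print(px("w1.png",u,v,z).round(4))
E
```

```text
[0.5693 0.2937 0.115 ]
[0.5703 0.1774 0.115 ]
[0.6253 0.375  0.14  ]
[0.6112 0.3714 0.092 ]
[0.6126 0.1029 0.092 ]
[0.6049 0.1029 0.092 ]
```

{"fn": "servo_tool", "kwargs": {
  "rows": [
    [[0.0,0.001,0.04],0],
    [[0.0,0.001,0.08],0],
    [[0.0,0.001,0.11],0],
    [[0.0,0.001,0.13],0],
    [[0.0,0.001,0.14],0],
    [[0.0,0.001,0.14],0]
  ]
}}

```text
clock: 1.98
tcp_pos: [0.565, 0.2407, 0.0965]
ee_rot: [0.703, 0.712, -0.002, -0.001]
wrist_force: [-0.3, 0.3, 0.5]
opening: 0.499
finger_force: 0.0
```

{"fn": "servo_tool", "kwargs": {
  "rows": [
    [[0,0,0],0],
    [[0,0,0],0],
    [[0,0,0],0],
    [[0,0,0],0],
    [[0,0,0],0],
    [[0,0,0],0]
  ],
  "grip": 1.0
}}

```text
clock: 2.48
tcp_pos: [0.5676, 0.2405, 0.0996]
ee_rot: [0.703, 0.711, 0.001, 0.0]
wrist_force: [-0.2, -0.6, 0.2]
opening: 0.003
finger_force: 0.0
```

```bash
python3 - <<'E'
from h import *
snap("wrist","w2.png");go([.57,.235,.098],0);print(ctrl.get_obs())
E
```

```text
shift [-0.0055, 0.0024, 0.0015] turn 0.7 | tcp [0.5675 0.2405 0.0995] az 0.7 F [-0.8  0.3 -0.3] open 0.0 t 2.5 q7 -0.25
{'clock': 2.5333, 'joint_pos': array([-0.80738757,  0.52978688,  0.41381765,  1.81932037, -0.27461826,
        0.8483335 , -0.24962119]), 'qvel': array([ 0.00300622,  0.00439018, -0.00031179,  0.00358924, -0.0016859 ,
        0.00073149,  0.00309183]), 'joint_torque': array([-1.37739605e-02, -5.40550232e+01,  7.50820935e+00, -2.27862668e+01,
        9.93096182e-03, -1.97275142e-03, -1.04067221e-03]), 'tcp_pos': array([0.56748661, 0.24047964, 0.09945735]), 'ee_rot': array([7.03034576e-01, 7.11155567e-01, 3.79679260e-04, 1.28435705e-05]), 'wrist_force': array([-0.82975774,  0.25279626, -0.29229108]), 'moment': array([ 0.02493095,  0.06253871, -0.02271181]), 'finger_force': 0.0, 'opening': 0.00032287551934336505}
```

View pics/w2.png

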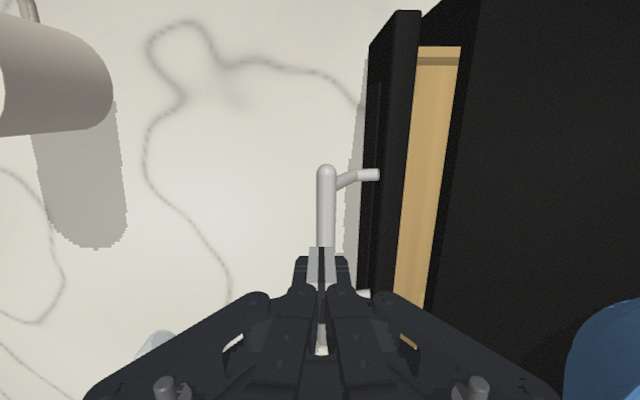

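```bash
python3 - <<'E'
from h import *
for z in (.09,.1,.105,.11,.115):print(z,px("w1.png",319,128,z).round(4),px("w2.png",326,165,z).round(4),px("top0.png",190.,200,z).round(4))
for p in ([.5675,.2405,.0995],[.5675,.2405,.118]):print(proj("w2.png",p))
d=np.load("pics/w2.png.npz");print(d["W"].round(3))
E
```

```text
0.09 [0.5692 0.2928 0.09  ] [0.5695 0.2901 0.09  ] [0.573  0.2971 0.09  ]
0.1 [0.5692 0.2935 0.1   ] [0.5693 0.2921 0.1   ] [0.5717 0.294  0.1   ]
0.105 [0.5692 0.2939 0.105 ] [0.5692 0.293  0.105 ] [0.571  0.2925 0.105 ]
0.11 [0.5692 0.2942 0.11  ] [0.5691 0.294  0.11  ] [0.5703 0.291  0.11  ]
0.115 [0.5693 0.2946 0.115 ] [0.569 0.295 0.115] [0.5696 0.2895 0.115 ]
[321.67473725 243.9165116 ]
[321.78226079 258.36823877]
[[ 1.     0.012  0.005  0.566]
 [ 0.013 -0.947 -0.32   0.324]
 [ 0.001  0.32  -0.947  0.265]
 [ 0.     0.     0.     1.   ]]
```

{"fn": "servo_tool", "kwargs": {
  "rows": [
    [[0,0.002,0.003],0],
    [[0,0.002,0.006],0],
    [[0,0.002,0.006],0]
  ]
}}

```text
clock: 2.78
tcp_pos: [0.575, 0.2407, 0.0978]
ee_rot: [0.704, 0.711, 0.005, 0.002]
wrist_force: [0.7, -2.3, 24.4]
opening: 0.002
finger_force: 11.6
```

```bash
python3 - <<'E'
from h import *
f=cv2.imread("pics/w2.png");cv2.imwrite("pics/c2.png",cv2.resize(f[140:310,230:430],None,fx=3.5,fy=3.5,interpolation=cv2.INTER_CUBIC))
E
```

```text
(no output)
```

View pics/c2.png

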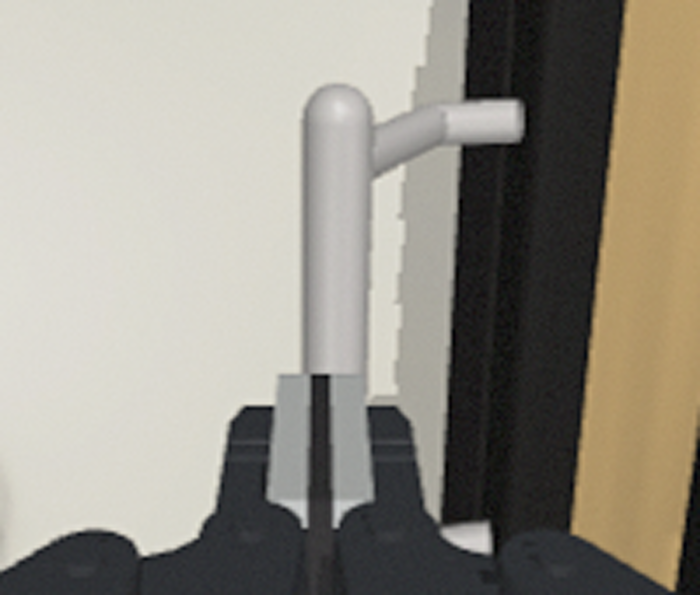

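{"fn": "servo_tool", "kwargs": {
  "rows": [
    [[0,0,-0.03],0],
    [[0,0,-0.03],0],
    [[0,0,-0.03],0],
    [[0,0,-0.03],0]
  ],
  "grip": 0.4
}}

```text
clock: 3.12
tcp_pos: [0.569, 0.2404, 0.1226]
ee_rot: [0.703, 0.711, -0.0, -0.0]
wrist_force: [-1.0, -0.3, 0.2]
opening: 0.3
finger_force: 0.0
```

```bash
python3 - <<'E'
from h import *
for i in range(4):
  snap("wrist","w3.png");go([.57,.237,.078],0)
E
```

```text
shift [-0.0033, 0.0014, 0.0441] turn 0.7 | tcp [0.5686 0.2403 0.1221] az 0.7 F [-0.3  0.5  0. ] open 0.304 t 3.2 q7 -0.26
shift [-0.0031, 0.0015, 0.0439] turn 0.7 | tcp [0.5685 0.2402 0.1219] az 0.7 F [ 0.1 -0.2  0.2] open 0.303 t 3.2 q7 -0.26
shift [-0.0031, 0.0015, 0.0438] turn 0.7 | tcp [0.5685 0.2401 0.1218] az 0.7 F [ 0.9  0.4 -0.4] open 0.3 t 3.3 q7 -0.26
shift [-0.0031, 0.0014, 0.044] turn 0.7 | tcp [0.5686 0.2401 0.122 ] az 0.7 F [-0.8 -1.  -0.3] open 0.303 t 3.3 q7 -0.26
```

View pics/w3.png

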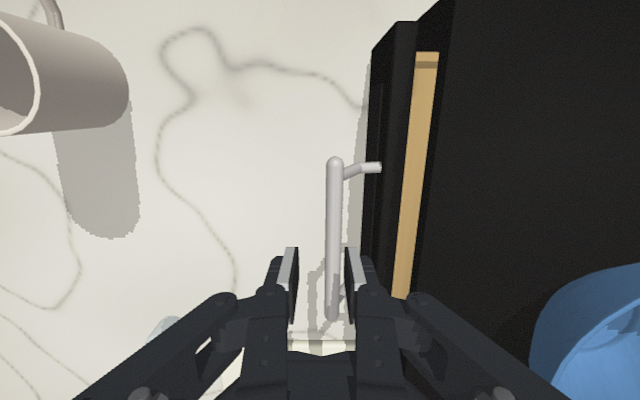

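```bash
python3 - <<'E'
from h import *
for z in (.08,.09,.1,.115):
  a=px("w3.png",335,157,z);b=px("w3.png",332,321,z);c=px("w3.png",328,240,z);e=px("w3.png",342,240,z);print(z,a.round(4),b.round(4),"len",np.linalg.norm(a-b).round(4),"w",(e-c)[0].round(4),(e+c)[0].round(4)/2, "w1 len",np.linalg.norm(px("w1.png",319,126,z)-px("w1.png",320,239,z)).round(4),"top",np.linalg.norm(px("top0.png",190,200,z)-px("top0.png",231.7,198.7,z)).round(4))
E
```

```text
0.08 [0.5775 0.2894 0.08  ] [0.5791 0.1424 0.08  ] len 0.147 w 0.0113 0.5794 w1 len 0.1377 top 0.121
0.09 [0.577  0.2911 0.09  ] [0.5785 0.1512 0.09  ] len 0.1399 w 0.0107 0.57885 w1 len 0.1334 top 0.1199
0.1 [0.5765 0.2928 0.1   ] [0.5779 0.16   0.1   ] len 0.1328 w 0.0102 0.57825 w1 len 0.1292 top 0.1188
0.115 [0.5757 0.2953 0.115 ] [0.577  0.1732 0.115 ] len 0.1221 w 0.0094 0.57735 w1 len 0.1228 top 0.1172
```

{"fn": "servo_tool", "kwargs": {
  "rows": [
    [[0,0.0085,0.01],0],
    [[-0.003,0.0085,0.02],0.7],
    [[-0.003,0.0085,0.03],0.7],
    [[-0.003,0.0085,0.042],0.7],
    [[-0.003,0.0085,0.042],0.7]
  ]
}}

```text
clock: 3.73
tcp_pos: [0.5757, 0.2365, 0.0775]
ee_rot: [0.707, 0.707, -0.003, -0.001]
wrist_force: [-0.1, -1.1, -1.0]
opening: 0.297
finger_force: 0.0
```

{"fn": "servo_tool", "kwargs": {
  "rows": [
    [[0,0,0],0],
    [[0,0,0],0],
    [[0,0,0],0],
    [[0,0,0],0],
    [[0,0,0],0]
  ],
  "grip": 1.0
}}

```text
clock: 4.15
tcp_pos: [0.5766, 0.2371, 0.0802]
ee_rot: [0.707, 0.707, -0.001, -0.0]
wrist_force: [-2.7, -1.0, -8.6]
opening: 0.101
finger_force: 58.3
```

```bash
python3 - <<'E'
from h import *
go([.577,.237,.08],0)
for z in(.0995,.118,.122):print(proj("w2.png",[.5675,.2515,z]))
E
```

```text
shift [-0.0001, 0.0004, 0.0002] turn -0.0 | tcp [0.5766 0.2371 0.0802] az -0.0 F [-2.7 -1.  -8.6] open 0.101 t 4.2 q7 -0.24
[321.91379443 228.25981136]
[322.049477   241.33409348]
[322.08276023 244.54124313]
```

{"fn": "servo_tool", "kwargs": {
  "rows": [
    [[0,-0.01,0],0],
    [[0,-0.03,0],0],
    [[0,-0.05,0],0],
    [[0,-0.07,0],0],
    [[0,-0.09,0],0],
    [[0,-0.11,0],0],
    [[0,-0.125,0],0],
    [[0,-0.14,0],0]
  ]
}}

```text
clock: 4.82
tcp_pos: [0.4364, 0.2365, 0.0802]
ee_rot: [0.707, 0.707, -0.001, 0.0]
wrist_force: [2.8, -1.0, -19.3]
opening: 0.096
finger_force: 59.8
```

{"fn": "servo_tool", "kwargs": {
  "rows": [
    [[0,-0.006,0],0],
    [[0,-0.011,0],0],
    [[0,-0.013,0],0],
    [[0,-0.013,0],0]
  ]
}}

```text
clock: 5.15
tcp_pos: [0.4267, 0.2365, 0.0803]
ee_rot: [0.708, 0.706, 0.001, 0.002]
wrist_force: [7.6, -2.0, -29.1]
opening: 0.099
finger_force: 59.0
```

{"fn": "servo_tool", "kwargs": {
  "rows": [
    [[0,-0.003,0.002],0],
    [[0,-0.004,0.003],0],
    [[0,-0.004,0.003],0]
  ]
}}

```text
clock: 5.4
tcp_pos: [0.4268, 0.2367, 0.0801]
ee_rot: [0.708, 0.706, 0.004, 0.003]
wrist_force: [10.0, -8.1, -5.4]
opening: 0.098
finger_force: 61.7
```

{"fn": "servo_tool", "kwargs": {
  "rows": [
    [[0,0.006,0],0],
    [[0,0.006,0],0],
    [[0,0.006,0],0]
  ],
  "grip": 0.4
}}

```text
clock: 5.65
tcp_pos: [0.4287, 0.2389, 0.0792]
ee_rot: [0.708, 0.707, 0.002, 0.0]
wrist_force: [-0.4, 0.5, 0.3]
opening: 0.299
finger_force: 0.0
```

{"fn": "servo_tool", "kwargs": {
  "rows": [
    [[0,0,-0.04],0],
    [[0,0.02,-0.08],0],
    [[0,0.06,-0.12],0],
    [[0,0.06,-0.15],0],
    [[0,0.06,-0.18],0],
    [[0,0.04,-0.2],0],
    [[0,0.02,-0.21],0],
    [[0,0.02,-0.21],0]
  ],
  "grip": -1
}}

```text
clock: 6.32
tcp_pos: [0.4456, 0.2392, 0.2912]
ee_rot: [0.707, 0.708, 0.003, -0.001]
wrist_force: [0.2, 0.3, -0.4]
opening: 1.0
finger_force: 0.0
```

```bash
python3 - <<'E'
from h import *
snap("wrist","w4.png");go([.48,.237,.28],0);snap("top","top1.png")
E
```

```text
shift [-0.002, 0.0337, 0.01] turn 0.1 | tcp [0.4463 0.2389 0.2899] az 0.1 F [ 0.6 -0.4 -0.6] open 0.993 t 6.4 q7 -0.54
```

View pics/w4.png

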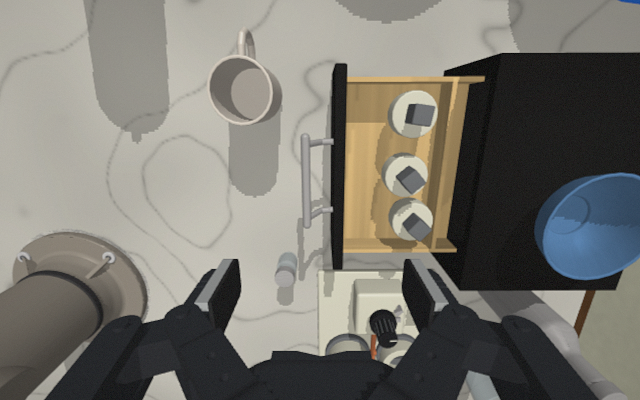

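```bash
cat >> h.py <<'E'
from scipy.optimize import minimize
def fitgrip(fn,u,v,z0=.02,rad=28,vmax=125):
    "fit the square grip of a cartridge whose foot is at z0, near pixel u,v"
    f=cv2.imread("pics/"+fn);h=cv2.cvtColor(f,cv2.COLOR_BGR2HSV)
    m=((h[...,2]<vmax)&(h[...,1]<70)).astype(np.uint8)
    w=np.zeros_like(m);cv2.circle(w,(int(u),int(v)),rad,1,-1);m&=w
    n,l,s,c=cv2.connectedComponentsWithStats(m)
    m=(l==1+np.argmax(s[1:,4])).astype(np.uint8)
    S=8;x0,y0=int(u)-rad-5,int(v)-rad-5;N=2*rad+10
    M=cv2.resize(m[y0:y0+N,x0:x0+N],None,fx=S,fy=S,interpolation=cv2.INTER_LINEAR)
    sq=np.array([[1,1],[1,-1],[-1,-1],[-1,1]])*.012
    def cost(p):
        a=p[2];r=sq@np.array([[np.cos(a),np.sin(a)],[-np.sin(a),np.cos(a)]])+p[:2]
        q=np.array([proj(fn,[*c,z]) for c in r for z in(z0+.054,z0+.086)])
        im=np.zeros_like(M);cv2.fillConvexPoly(im,cv2.convexHull(((q-[x0,y0]+.5)*S).astype(np.int32)),1)
        return 1-(im&M).sum()/(im|M).sum()
    p0=px(fn,u,v,z0+.07);best=None
    for a in np.radians([0,30,60]):
        r=minimize(cost,[p0[0],p0[1],a],method="Nelder-Mead",options=dict(initial_simplex=np.array([[p0[0],p0[1],a],[p0[0]+.008,p0[1],a],[p0[0],p0[1]+.008,a],[p0[0],p0[1],a+.3]])))
        if best is None or r.fun<best.fun: best=r
    print(fn,"xy",best.x[:2].round(4),"yaw",round(np.degrees(best.x[2])%90,1),"1-IoU",round(best.fun,3));return best.x
E
python3 - <<'E'
from h import *
for c in [(419,115),(411,180),(416,227)]: fitgrip("w4.png",*c)
print([px("w4.png",u,v,.074).round(3) for u,v in[(412,114),(405,175),(411,220)]])
print(px("w4.png",306,136,.115),px("w4.png",306,226,.115))
E
```

```text
w4.png xy [0.565  0.3151] yaw 83.9 1-IoU 0.103
w4.png xy [0.5631 0.2334] yaw 45.0 1-IoU 0.106
w4.png xy [0.5787 0.166 ] yaw 48.4 1-IoU 0.08
[array([0.562, 0.316, 0.074]), array([0.561, 0.236, 0.074]), array([0.576, 0.169, 0.074])]
[0.42770279 0.29153037 0.115     ] [0.4261253  0.17694712 0.115     ]
```

```bash
python3 - <<'E'
from h import *
T=[(567,289),(673,286),(569,387),(677,383)];S=[(315,197),(320,173),(348,202),(350,178)]
for (a,b),(u,v) in zip(T,S):
    a,b=150+a/3,95+b/3
    best=min(np.arange(.02,.14,.001),key=lambda z:np.linalg.norm(px("top0.png",a,b,z)-px("side0.png",u,v,z)))
    print(best.round(3),px("top0.png",a,b,best).round(4),px("side0.png",u,v,best).round(4))
f=cv2.imread("pics/side0.png");cv2.imwrite("pics/c3.png",cv2.resize(f[155:265,285:385],None,fx=5,fy=5,interpolation=cv2.INTER_CUBIC))
go([.565,.3151,.058],-6);go([.5631,.2334,.058],45);go([.5787,.166,.058],48)
E
```

```text
0.04 [ 0.5968 -0.139   0.04  ] [ 0.5972 -0.1393  0.04  ]
0.045 [ 0.5968 -0.2464  0.045 ] [ 0.5957 -0.2465  0.045 ]
0.035 [ 0.4973 -0.1382  0.035 ] [ 0.4948 -0.138   0.035 ]
0.036 [ 0.4988 -0.2477  0.036 ] [ 0.4975 -0.2473  0.036 ]
shift [0.0759, 0.1181, 0.2313] turn 6.1 | tcp [0.4467 0.2385 0.2889] az 0.1 F [ 1.1 -0.5 -0.6] open 0.999 t 6.4 q7 -0.54
shift [-0.0058, 0.1161, 0.2311] turn -44.9 | tcp [0.4467 0.2385 0.2889] az 0.1 F [ 1.1 -0.5 -0.6] open 0.999 t 6.4 q7 -0.54
shift [-0.0732, 0.1316, 0.2309] turn -47.9 | tcp [0.4467 0.2385 0.2889] az 0.1 F [ 1.1 -0.5 -0.6] open 0.999 t 6.4 q7 -0.54
```

View pics/c3.png

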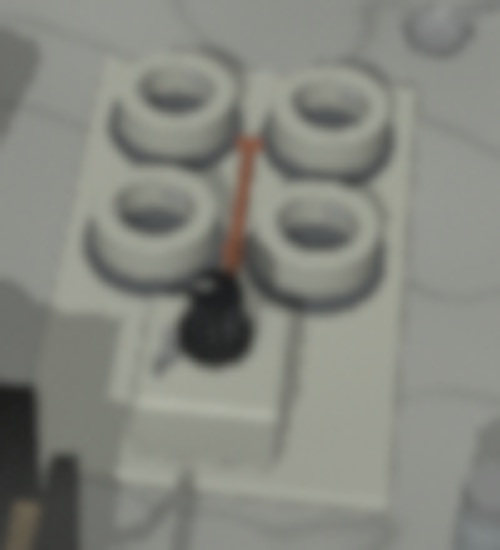

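{"fn": "servo_tool", "kwargs": {
  "rows": [
    [[0.04,0.04,0.0],6],
    [[0.06,0.08,0.04],6],
    [[0.076,0.118,0.08],6],
    [[0.076,0.118,0.12],6],
    [[0.076,0.118,0.15],6],
    [[0.076,0.118,0.15],6],
    [[0.076,0.118,0.15],6]
  ],
  "grip": -0.3
}}

```text
clock: 7.0
tcp_pos: [0.5625, 0.3118, 0.1309]
ee_rot: [0.743, 0.669, -0.005, -0.0]
wrist_force: [-0.1, 0.2, 0.5]
opening: 0.65
finger_force: 0.0
```

```bash
python3 - <<'E'
from h import *
T=[(567,289),(673,286),(569,387),(677,383)];S=[(316,196),(320,172),(350,199.4),(351,175.6)]
for (a,b),(u,v) in zip(T,S):
    a,b=150+a/3,95+b/3
    best=min(np.arange(.02,.14,.001),key=lambda z:np.linalg.norm(px("top0.png",a,b,z)-px("side0.png",u,v,z)))
    print(best.round(3),px("top0.png",a,b,best).round(4),px("side0.png",u,v,best).round(4))
go([.565,.3151,.058],-6)
im=snap("wrist","w5.png")
E
```

```text
0.046 [ 0.5958 -0.1385  0.046 ] [ 0.594 -0.138  0.046]
0.05 [ 0.596  -0.2455  0.05  ] [ 0.5958 -0.2458  0.05  ]
0.048 [ 0.4965 -0.1371  0.048 ] [ 0.4895 -0.137   0.048 ]
0.049 [ 0.4979 -0.2454  0.049 ] [ 0.495  -0.2448  0.049 ]
shift [0.0041, 0.0026, 0.0728] turn -0.0 | tcp [0.5625 0.3118 0.1309] az -6.0 F [-0.1  0.2  0.5] open 0.65 t 7.0 q7 -0.47
```

{"fn": "servo_tool", "kwargs": {
  "rows": [
    [[0.003,0.002,0.025],0],
    [[0.004,0.002,0.05],0],
    [[0.004,0.002,0.068],0],
    [[0.004,0.002,0.073],0],
    [[0.004,0.002,0.073],0]
  ]
}}

```text
clock: 7.47
tcp_pos: [0.5678, 0.3175, 0.0666]
ee_rot: [0.743, 0.669, 0.001, -0.0]
wrist_force: [-0.7, -0.4, 0.7]
opening: 0.648
finger_force: 0.0
```

{"fn": "servo_tool", "kwargs": {
  "rows": [
    [[0,0,0],0],
    [[0,0,0],0],
    [[0,0,0],0],
    [[0,0,0],0],
    [[0,0,0],0]
  ],
  "grip": 1.0
}}

```text
clock: 7.88
tcp_pos: [0.5684, 0.3177, 0.0668]
ee_rot: [0.743, 0.669, 0.001, 0.0]
wrist_force: [-1.3, -1.2, 6.3]
opening: 0.267
finger_force: 59.0
```

{"fn": "servo_tool", "kwargs": {
  "rows": [
    [[0,0,-0.03],0],
    [[0,0,-0.07],0],
    [[0,0,-0.11],0],
    [[0,0,-0.15],0],
    [[-0.03,0.0,-0.18],-3],
    [[-0.07,0.005,-0.2],-6],
    [[-0.11,0.01,-0.22],-6],
    [[-0.15,0.01,-0.23],-6]
  ]
}}

```text
clock: 8.55
tcp_pos: [0.5628, 0.1724, 0.2957]
ee_rot: [0.707, 0.707, 0.002, 0.001]
wrist_force: [1.3, -1.3, -1.1]
opening: 0.267
finger_force: 59.9
```

{"fn": "servo_tool", "kwargs": {
  "rows": [
    [[-0.04,0.0,-0.02],0],
    [[-0.08,-0.002,-0.03],0],
    [[-0.12,-0.004,-0.03],0],
    [[-0.16,-0.006,-0.03],0],
    [[-0.2,-0.008,-0.03],0],
    [[-0.24,-0.01,-0.03],0],
    [[-0.28,-0.012,-0.03],0],
    [[-0.32,-0.014,-0.03],0]
  ]
}}

```text
clock: 9.22
tcp_pos: [0.547, -0.1484, 0.3236]
ee_rot: [0.707, 0.707, 0.0, -0.0]
wrist_force: [1.2, 0.5, -2.1]
opening: 0.263
finger_force: 59.8
```

{"fn": "servo_tool", "kwargs": {
  "rows": [
    [[-0.04,0.0,0],0],
    [[-0.08,0,0],0],
    [[-0.12,0,0],0],
    [[-0.13,0,0],0],
    [[-0.13,0,0],0],
    [[-0.13,0,0],0],
    [[-0.13,0,0],0]
  ]
}}

```text
clock: 9.8
tcp_pos: [0.5481, -0.2748, 0.3229]
ee_rot: [0.707, 0.707, 0.0, -0.001]
wrist_force: [-0.8, 0.1, -1.0]
opening: 0.262
finger_force: 59.7
```

```bash
python3 - <<'E'
from h import *
snap("wrist","w6.png");go([.545,-.28,.33],0)
E
```

```text
shift [-0.0056, -0.0033, -0.007] turn 0.1 | tcp [ 0.5483 -0.2744  0.323 ] az 0.1 F [-0.6 -0.3 -1.9] open 0.268 t 9.8 q7 0.59
```

View pics/w6.png

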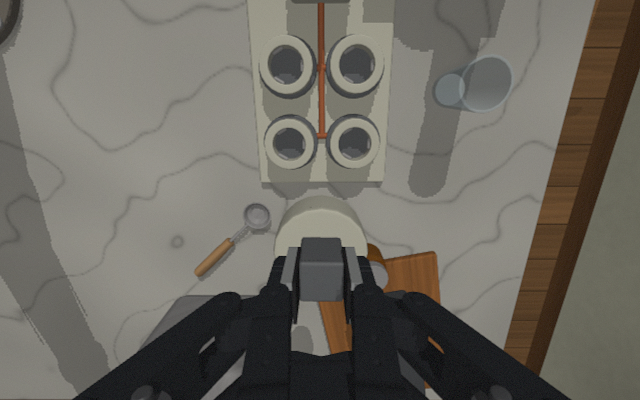

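```bash
cat >> h.py <<'E'
def fithole(fn,u,v,z,r=.025,rad=30):
    "fit hole centre (and radius scale) of a collar with top at z: Canny-free IoU on dark hole"
    g=cv2.GaussianBlur(cv2.cvtColor(cv2.imread("pics/"+fn),cv2.COLOR_BGR2GRAY),(3,3),0).astype(np.float32)
    t=np.linspace(0,2*np.pi,120,endpoint=False);c0=px(fn,u,v,z)
    def cost(p):
        # outer ring edge 38 mm: bright inside, darker outside not reliable; use inner edge contrast
        def ring(rr): 
            q=np.array([proj(fn,[p[0]+rr*np.cos(a),p[1]+rr*np.sin(a),z]) for a in t],np.float32)
            return cv2.remap(g,q[None,:,0],q[None,:,1],cv2.INTER_LINEAR)[0]
        return -(np.clip(ring(r*1.14)-ring(r*.86),-10,80)).mean()
    b=None
    for dx in(-.004,0,.004):
        for dy in(-.004,0,.004):
            m=minimize(cost,[c0[0]+dx,c0[1]+dy],method="Nelder-Mead",options=dict(initial_simplex=np.array([[0,0],[.002,0],[0,.002]])+[c0[0]+dx,c0[1]+dy]))
            if b is None or m.fun<b.fun:b=m
    print("hole",b.x.round(4),round(b.fun,1));return b
E
python3 - <<'E'
from h import *
for c in[(287,66),(355,65),(289,142),(353,142)]:
  for z in(.044,.049,.054):fithole("w6.png",*c,z)
tc=np.array([.5483,-.2744,.323])
for dy in(-.006,0,.006):
  for zf in(-.0468,-.041,-.053):
    P=[proj("w6.png",tc+[.03*np.cos(a),dy+.03*np.sin(a),zf+h]) for a in np.linspace(0,6.28,90) for h in(.024,.054)]
    P2=[proj("w6.png",tc+[.03*np.cos(a),dy+.03*np.sin(a),zf+.054]) for a in np.linspace(0,6.28,90)]
    P=np.array(P);print(dy,zf,P.min(0).round(1),P[:,0].max().round(1),"toprim",np.array(P2).min(0).round(1))
f=cv2.imread("pics/w6.png");cv2.imwrite("pics/c4.png",cv2.resize(f[190:310,255:390],None,fx=4.4,fy=4.4,interpolation=cv2.INTER_CUBIC))
E
```

```text
Still running in the background as job /tmp/bash_jobs.1000/cf0f948ffe19 (pid 1116). You'll get a notice when it ends.
```

```bash
kill -- -$(cat /tmp/bash_jobs.1000/cf0f948ffe19/pid); 
python3 - <<'E'
s=open('h.py').read()
i=s.index("def px");s=s[:i]+'''import functools
@functools.lru_cache(None)
def cal(fn):
    d=np.load("pics/"+fn+".npz");return d["K"],d["W"]
'''+s[i:].replace('d=np.load("pics/"+fn+".npz");K,W=d["K"],d["W"]','K,W=cal(fn)')
s=s.replace('''q=np.array([proj(fn,[p[0]+rr*np.cos(a),p[1]+rr*np.sin(a),z]) for a in t],np.float32)''','''K,W=cal(fn);q=np.c_[p[0]+rr*np.cos(t),p[1]+rr*np.sin(t),z+0*t];q=(q-W[:3,3])@W[:3,:3]@K.T;q=(q[:,:2]/q[:,2:]).astype(np.float32)''')
open('h.py','w').write(s)
E
timeout 100 python3 - <<'E'
from h import *
for c in[(287,66),(355,65),(289,142),(353,142)]:
  for z in(.044,.049,.054):fithole("w6.png",*c,z)
tc=np.array([.5483,-.2744,.323])
for dy in(-.006,0,.006):
  for zf in(-.0468,-.041,-.053):
    P=[proj("w6.png",tc+[.03*np.cos(a),dy+.03*np.sin(a),zf+h]) for a in np.linspace(0,6.28,90) for h in(.024,.054)]
    P2=[proj("w6.png",tc+[.03*np.cos(a),dy+.03*np.sin(a),zf+.054]) for a in np.linspace(0,6.28,90)]
    P=np.array(P);print(dy,zf,P.min(0).round(1),P[:,0].max().round(1),"toprim",np.array(P2).min(0).round(1))
f=cv2.imread("pics/w6.png");cv2.imwrite("pics/c4.png",cv2.resize(f[190:310,255:390],None,fx=4.4,fy=4.4,interpolation=cv2.INTER_CUBIC))
E
```

```text
hole [ 0.4962 -0.1324] -71.8
hole [ 0.4968 -0.133 ] -71.6
hole [ 0.4975 -0.1336] -71.1
hole [ 0.5986 -0.132 ] -70.8
hole [ 0.5984 -0.1327] -70.7
hole [ 0.5976 -0.1332] -70.4
hole [ 0.4979 -0.2434] -67.6
hole [ 0.4985 -0.2427] -67.2
hole [ 0.499  -0.2424] -66.5
hole [ 0.5993 -0.2424] -68.2
hole [ 0.5985 -0.2417] -67.8
hole [ 0.5977 -0.2413] -67.0
-0.006 -0.0468 [274.3 197.4] 370.1 toprim [274.3 212.5]
-0.006 -0.041 [272.8 199.9] 371.6 toprim [272.8 216.1]
-0.006 -0.053 [275.8 194.8] 368.5 toprim [275.8 209. ]
0 -0.0468 [273.8 189. ] 370.6 toprim [273.8 203. ]
0 -0.041 [272.3 191.4] 372.2 toprim [272.3 206.2]
0 -0.053 [275.3 186.6] 369.0 toprim [275.3 199.7]
0.006 -0.0468 [273.3 180.5] 371.2 toprim [273.3 193.1]
0.006 -0.041 [271.7 182.7] 372.9 toprim [271.7 196.1]
0.006 -0.053 [274.9 178.4] 369.6 toprim [274.9 190.2]
```

View pics/c4.png

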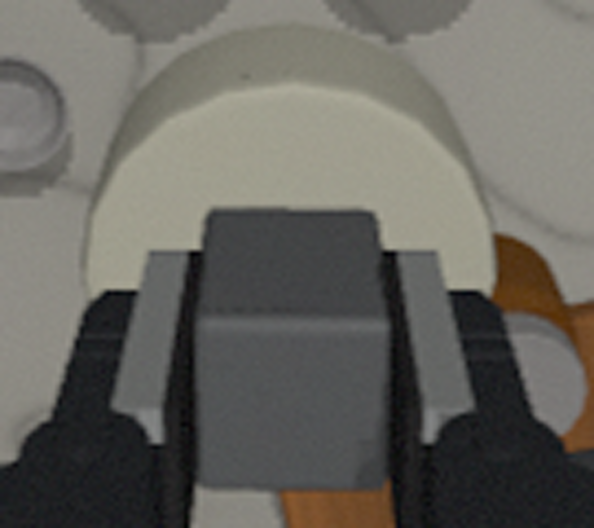

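{"fn": "servo_tool", "kwargs": {
  "rows": [
    [[0.03,0.03,0.0],0],
    [[0.0374,0.0505,0.03],0],
    [[0.0374,0.0505,0.07],0],
    [[0.0374,0.0505,0.11],0],
    [[0.0374,0.0505,0.15],0],
    [[0.0374,0.0505,0.19],0],
    [[0.0374,0.0505,0.205],0],
    [[0.0374,0.0505,0.205],0]
  ]
}}

```text
clock: 10.52
tcp_pos: [0.5958, -0.2352, 0.1134]
ee_rot: [0.706, 0.708, -0.002, -0.004]
wrist_force: [-0.7, 0.8, -1.9]
opening: 0.265
finger_force: 59.8
```

{"fn": "servo_tool", "kwargs": {
  "rows": [
    [[0,0,0],0],
    [[0,0,0],0],
    [[0,0,0],0]
  ]
}}

```text
clock: 10.77
tcp_pos: [0.5999, -0.2393, 0.1205]
ee_rot: [0.707, 0.707, 0.001, 0.002]
wrist_force: [-0.3, 0.3, 0.1]
opening: 0.269
finger_force: 59.8
```

```bash
python3 - <<'E'
from h import *
snap("wrist","w7.png");go([.599,-.237,.07],0)
fithole("w7.png",*proj("w7.png",[.4985,-.133,.049]),.049);fithole("w7.png",*proj("w7.png",[.5985,-.133,.049]),.049)
f=cv2.imread("pics/w7.png");cv2.imwrite("pics/c5.png",cv2.resize(f[100:350,150:490],None,fx=2.2,fy=2.2))
E
```

```text
shift [0.0024, -0.0009, 0.0503] turn -0.0 | tcp [ 0.5997 -0.2394  0.1204] az -0.0 F [ 0.3 -0.3 -1.5] open 0.262 t 10.8 q7 0.64
hole [ 0.4976 -0.1324] -70.3
hole [ 0.5961 -0.1315] -74.8
```

{"fn": "servo_tool", "kwargs": {
  "rows": [
    [[0.002,-0.0015,0.0],0],
    [[0.002,-0.0015,0.01],0],
    [[0.002,-0.0015,0.02],0],
    [[0.002,-0.0015,0.028],0],
    [[0.002,-0.0015,0.034],0],
    [[0.002,-0.0015,0.034],0]
  ]
}}

```text
clock: 11.32
tcp_pos: [0.5979, -0.2393, 0.0836]
ee_rot: [0.708, 0.707, -0.0, 0.002]
wrist_force: [2.9, -3.7, -0.7]
opening: 0.266
finger_force: 60.0
```

```bash
python3 - <<'E'
from h import *
go([.598,-.237,.07],0);print(ctrl.get_obs()["moment"])
E
```

```text
shift [0.0023, 0.0001, 0.0136] turn -0.1 | tcp [ 0.5979 -0.2393  0.0836] az -0.1 F [ 2.9 -3.7 -0.7] open 0.266 t 11.3 q7 0.66
[-1.16226894 -0.80887269 -0.02153105]
```

{"fn": "servo_tool", "kwargs": {
  "rows": [
    [[-0.0015,0.001,0.003],0],
    [[-0.0015,0.001,0.006],0],
    [[-0.0015,0.001,0.009],0],
    [[-0.0015,0.001,0.012],0],
    [[-0.0015,0.001,0.012],0]
  ]
}}

```text
clock: 11.73
tcp_pos: [0.5984, -0.2398, 0.0729]
ee_rot: [0.708, 0.707, 0.0, 0.001]
wrist_force: [0.2, -1.8, 8.1]
opening: 0.263
finger_force: 60.9
```

```bash
python3 - <<'E'
from h import *
go([.598,-.237,.07],0);print(ctrl.get_obs()["moment"])
E
```

```text
shift [0.0028, -0.0004, 0.0029] turn -0.1 | tcp [ 0.5984 -0.2398  0.0729] az -0.1 F [ 0.2 -1.8  8.1] open 0.263 t 11.7 q7 0.67
[-0.61083167 -0.22039348  0.0084886 ]
```

{"fn": "servo_tool", "kwargs": {
  "rows": [
    [[0,0,0.003],0],
    [[0,0,0.005],0],
    [[0,0,0.005],0],
    [[0,0,0.005],0]
  ]
}}

```text
clock: 12.07
tcp_pos: [0.5986, -0.2401, 0.0724]
ee_rot: [0.708, 0.706, 0.002, 0.001]
wrist_force: [-11.2, 3.5, 43.6]
opening: 0.266
finger_force: 65.5
```

{"fn": "servo_tool", "kwargs": {
  "rows": [
    [[0,0,0.003],0],
    [[0,0,0.004],0],
    [[0,0,0.004],0]
  ]
}}

```text
clock: 12.32
tcp_pos: [0.5989, -0.2403, 0.0721]
ee_rot: [0.708, 0.706, 0.003, 0.001]
wrist_force: [-22.5, 10.8, 72.7]
opening: 0.269
finger_force: 69.4
```

{"fn": "servo_tool", "kwargs": {
  "rows": [
    [[0,0,-0.005],0],
    [[0,0,-0.01],0],
    [[0,0,-0.014],0],
    [[0,0,-0.018],0],
    [[0,0,-0.021],0],
    [[0,0,-0.022],0],
    [[0,0,-0.022],0]
  ]
}}

```text
clock: 12.9
tcp_pos: [0.5966, -0.2376, 0.0813]
ee_rot: [0.707, 0.707, -0.001, -0.001]
wrist_force: [6.8, -4.6, -19.5]
opening: 0.263
finger_force: 61.4
```

{"fn": "servo_tool", "kwargs": {
  "rows": [
    [[0,0,-0.003],0],
    [[0,0,-0.004],0],
    [[0,0,-0.004],0]
  ]
}}

```text
clock: 13.15
tcp_pos: [0.5949, -0.2353, 0.0832]
ee_rot: [0.707, 0.707, -0.002, -0.004]
wrist_force: [5.0, -1.1, -26.8]
opening: 0.262
finger_force: 61.2
```

{"fn": "servo_tool", "kwargs": {
  "rows": [
    [[0,0,0.006],0],
    [[0,0,0.006],0],
    [[0,0,0.006],0]
  ]
}}

```text
clock: 13.4
tcp_pos: [0.5961, -0.2379, 0.0814]
ee_rot: [0.707, 0.707, -0.001, -0.002]
wrist_force: [1.9, -1.2, -12.7]
opening: 0.258
finger_force: 62.3
```

{"fn": "servo_tool", "kwargs": {
  "rows": [
    [[0,0,0],0],
    [[0,0,0],0],
    [[0,0,-0.03],0],
    [[0,0,-0.07],0],
    [[0,0,-0.11],0],
    [[0.02,0,-0.15],0],
    [[0.06,-0.01,-0.19],0],
    [[0.1,-0.02,-0.21],0]
  ],
  "grip": -0.3
}}

```text
clock: 14.07
tcp_pos: [0.5831, -0.159, 0.2863]
ee_rot: [0.709, 0.705, 0.002, 0.003]
wrist_force: [0.4, 1.2, -0.3]
opening: 0.65
finger_force: 0.0
```

{"fn": "servo_tool", "kwargs": {
  "rows": [
    [[0.04,-0.01,0],0],
    [[0.08,-0.02,0],0],
    [[0.12,-0.03,0],0],
    [[0.16,-0.04,0],0],
    [[0.2,-0.05,0],0],
    [[0.24,-0.06,0],0],
    [[0.28,-0.07,0],0],
    [[0.32,-0.08,0],0]
  ]
}}

```text
clock: 14.73
tcp_pos: [0.502, 0.1648, 0.2832]
ee_rot: [0.708, 0.707, 0.001, -0.0]
wrist_force: [1.5, 0.5, -0.3]
opening: 0.651
finger_force: 0.0
```

{"fn": "servo_tool", "kwargs": {
  "rows": [
    [[0.03,0,0],0],
    [[0.03,0,0],0],
    [[0.03,0,0],0],
    [[0.03,0,0],0],
    [[0.03,0,0],0]
  ]
}}

```text
clock: 15.15
tcp_pos: [0.5031, 0.1913, 0.2823]
ee_rot: [0.708, 0.706, 0.0, 0.0]
wrist_force: [-0.9, -0.3, 0.9]
opening: 0.655
finger_force: 0.0
```

```bash
python3 - <<'E'
from h import *
im=snap("wrist","w8.png");snap("top","top2.png")
for p in[(.5631,.2334),(.5787,.166)]:
  c=proj("w8.png",[*p,.095]);print(c);fitgrip("w8.png",*c)
print(proj("w8.png",[.565,.315,.09]))
go([.5631,.2334,.058],45);go([.5787,.166,.058],48)
E
```

```text
[370.24873288 142.93036875]
w8.png xy [0.5627 0.2334] yaw 44.6 1-IoU 0.104
[379.4840589  195.59222944]
w8.png xy [0.5784 0.1663] yaw 46.0 1-IoU 0.119
[374.98783032  70.18697005]
shift [0.042, 0.0598, 0.2241] turn -45.2 | tcp [0.503  0.1915 0.2821] az -0.2 F [ 0.1  0.1 -0. ] open 0.648 t 15.2 q7 -0.36
shift [-0.0253, 0.0757, 0.2241] turn -48.2 | tcp [0.503  0.1915 0.2821] az -0.2 F [ 0.1  0.1 -0. ] open 0.648 t 15.2 q7 -0.36
```

View pics/w8.png

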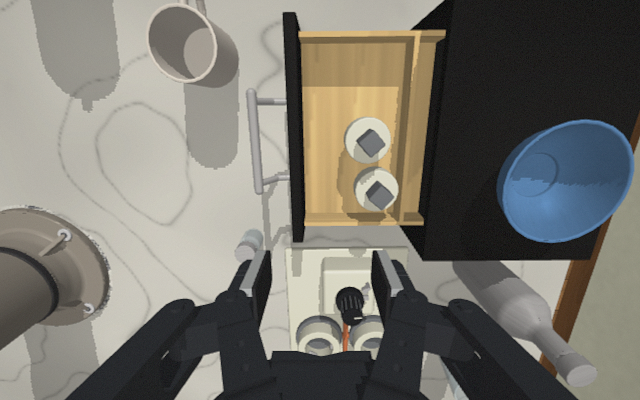

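{"fn": "servo_tool", "kwargs": {
  "rows": [
    [[0.02,0.03,0.0],-7],
    [[0.042,0.06,0.03],-14],
    [[0.042,0.06,0.07],-21],
    [[0.042,0.06,0.1],-28],
    [[0.042,0.06,0.13],-35],
    [[0.042,0.06,0.15],-42],
    [[0.042,0.06,0.15],-45],
    [[0.042,0.06,0.15],-45]
  ]
}}

```text
clock: 15.92
tcp_pos: [0.5621, 0.2333, 0.1302]
ee_rot: [0.383, 0.924, -0.001, -0.001]
wrist_force: [0.1, -0.9, -0.1]
opening: 0.65
finger_force: 0.0
```

{"fn": "servo_tool", "kwargs": {
  "rows": [
    [[0,0,0],0],
    [[0,0,0],0],
    [[0,0,0],0]
  ]
}}

```text
clock: 16.17
tcp_pos: [0.5634, 0.2351, 0.1327]
ee_rot: [0.384, 0.923, 0.001, 0.001]
wrist_force: [-0.6, -0.1, -0.2]
opening: 0.653
finger_force: 0.0
```

```bash
python3 - <<'E'
from h import *
snap("wrist","w9.png")
c=proj("w9.png",[.5627,.2334,.095]);print(c)
fitgrip("w9.png",*c,rad=45)
go([.5627,.2334,.0665],44.8)
E
```

```text
[318.20969275 222.70399118]
w9.png xy [0.5626 0.2327] yaw 38.0 1-IoU 0.704
shift [-0.0009, -0.0018, 0.0661] turn 0.1 | tcp [0.5632 0.2352 0.1326] az 44.9 F [0.1 0.4 0.7] open 0.648 t 16.2 q7 0.47
```

{"fn": "servo_tool", "kwargs": {
  "rows": [
    [[-0.001,-0.002,0.02],0],
    [[-0.001,-0.002,0.045],0],
    [[-0.001,-0.002,0.06],0],
    [[-0.001,-0.002,0.066],0],
    [[-0.001,-0.002,0.066],0],
    [[-0.001,-0.002,0.066],0]
  ]
}}

```text
clock: 16.72
tcp_pos: [0.5624, 0.2332, 0.0664]
ee_rot: [0.383, 0.924, 0.0, 0.0]
wrist_force: [0.4, -0.2, 0.4]
opening: 0.656
finger_force: 0.0
```

{"fn": "servo_tool", "kwargs": {
  "rows": [
    [[0,0,0],0],
    [[0,0,0],0],
    [[0,0,0],0],
    [[0,0,0],0],
    [[0,0,0],0]
  ],
  "grip": 1.0
}}

```text
clock: 17.13
tcp_pos: [0.5629, 0.2336, 0.0671]
ee_rot: [0.383, 0.924, 0.001, 0.001]
wrist_force: [-0.4, 0.4, 5.1]
opening: 0.266
finger_force: 58.5
```

{"fn": "servo_tool", "kwargs": {
  "rows": [
    [[0,0,-0.03],0],
    [[0,0,-0.07],7],
    [[0,0,-0.11],14],
    [[0,0,-0.15],21],
    [[0,0,-0.19],28],
    [[0,0,-0.22],35],
    [[0,0,-0.25],42],
    [[0,0,-0.256],45]
  ]
}}

```text
clock: 17.8
tcp_pos: [0.5639, 0.2334, 0.3274]
ee_rot: [0.71, 0.705, 0.004, 0.001]
wrist_force: [0.8, -0.1, -1.6]
opening: 0.264
finger_force: 59.3
```

{"fn": "servo_tool", "kwargs": {
  "rows": [
    [[-0.04,-0.005,0],0],
    [[-0.08,-0.01,0],0],
    [[-0.12,-0.015,0],0],
    [[-0.16,-0.02,0],0],
    [[-0.2,-0.025,0],0],
    [[-0.24,-0.03,0],0],
    [[-0.28,-0.035,0],0],
    [[-0.32,-0.04,0],0]
  ]
}}

```text
clock: 18.47
tcp_pos: [0.5205, -0.0888, 0.3217]
ee_rot: [0.707, 0.707, 0.0, -0.0]
wrist_force: [1.9, -0.2, -2.6]
opening: 0.266
finger_force: 59.3
```

{"fn": "servo_tool", "kwargs": {
  "rows": [
    [[-0.04,0.0,0],0],
    [[-0.08,0,0],0],
    [[-0.12,0,0],0],
    [[-0.16,0,0],0],
    [[-0.19,0,0],0],
    [[-0.19,0,0],0],
    [[-0.19,0,0],0],
    [[-0.19,0,0],0]
  ]
}}

```text
clock: 19.13
tcp_pos: [0.5213, -0.2763, 0.3212]
ee_rot: [0.707, 0.707, 0.0, -0.001]
wrist_force: [-0.2, 0.5, -1.3]
opening: 0.257
finger_force: 61.1
```

```bash
cat >> h.py <<'E'
def held(fn,tc,zf=-.047):
    "rows of silhouette/top rim above the grip vs prediction -> offset of held cartridge along tool x (az 0)"
    g=cv2.GaussianBlur(cv2.cvtColor(cv2.imread("pics/"+fn),cv2.COLOR_BGR2GRAY),(3,3),0).astype(float)
    p=g[:,316:328].mean(1)
    d=np.diff(p)
    top=[(i,round(d[i],1)) for i in range(175,232) if abs(d[i])>4];print("edges",top)
    for dy in(-.009,-.006,-.003,0,.003):
        a=np.linspace(0,6.28,180);r=[np.array([proj(fn,tc+np.array([.03*np.cos(t),dy+.03*np.sin(t),zf+h])) for t in a])[:,1].min().round(1) for h in(.024,.054)]
        print(dy,r)
E
python3 - <<'E'
from h import *
o=ctrl.get_obs();snap("wrist","w10.png");held("w10.png",o["tcp_pos"]);go([.4985,-.2427,.12],0)
print("check old:");held("w6.png",np.array([.5483,-.2744,.323]))
for p in [(.4985,-.133),(.5985,-.133),(.4985,-.2427)]:
  fithole("w10.png",*proj("w10.png",[*p,.049]),.049)
fithole("w10.png",*proj("w10.png",[.5985,-.242,.055]),.055,r=.038)
E
```

```text
edges [(179, np.float64(-4.8)), (180, np.float64(-9.3)), (181, np.float64(-5.9)), (187, np.float64(4.8)), (188, np.float64(7.0)), (204, np.float64(6.3)), (205, np.float64(12.3)), (206, np.float64(12.2))]
-0.009 [np.float64(201.9), np.float64(217.7)]
-0.006 [np.float64(197.8), np.float64(213.0)]
-0.003 [np.float64(193.7), np.float64(208.3)]
0 [np.float64(189.5), np.float64(203.5)]
0.003 [np.float64(185.3), np.float64(198.6)]
shift [0.0326, -0.0231, 0.2013] turn 0.1 | tcp [ 0.5218 -0.2755  0.3213] az 0.1 F [-0.6  0.9 -2.4] open 0.262 t 19.2 q7 0.63
check old:
edges [(179, np.float64(-5.8)), (180, np.float64(-17.9)), (181, np.float64(-18.2)), (182, np.float64(-4.5)), (186, np.float64(8.3)), (187, np.float64(12.2)), (188, np.float64(6.9)), (194, np.float64(-5.6)), (195, np.float64(-5.1)), (207, np.float64(8.8)), (208, np.float64(12.8)), (209, np.float64(8.8))]
-0.009 [np.float64(201.4), np.float64(217.1)]
-0.006 [np.float64(197.3), np.float64(212.4)]
-0.003 [np.float64(193.1), np.float64(207.7)]
0 [np.float64(188.9), np.float64(202.8)]
0.003 [np.float64(184.7), np.float64(198.0)]
hole [ 0.4968 -0.1329] -71.2
hole [ 0.5984 -0.1327] -70.8
hole [ 0.4986 -0.2427] -68.2
hole [ 0.5863 -0.2422] -28.6
```

{"fn": "servo_tool", "kwargs": {
  "rows": [
    [[0.02,-0.0233,0.01],0],
    [[0.0335,-0.0233,0.04],0],
    [[0.0335,-0.0233,0.08],0],
    [[0.0335,-0.0233,0.12],0],
    [[0.0335,-0.0233,0.16],0],
    [[0.0335,-0.0233,0.19],0],
    [[0.0335,-0.0233,0.2],0],
    [[0.0335,-0.0233,0.2],0]
  ]
}}

```text
clock: 19.85
tcp_pos: [0.4971, -0.2411, 0.1196]
ee_rot: [0.706, 0.708, -0.001, -0.002]
wrist_force: [0.4, 0.2, -1.1]
opening: 0.265
finger_force: 61.2
```

{"fn": "servo_tool", "kwargs": {
  "rows": [
    [[0,0,0],0],
    [[0,0,0],0],
    [[0,0,0],0]
  ]
}}

```text
clock: 20.1
tcp_pos: [0.4999, -0.244, 0.1238]
ee_rot: [0.707, 0.707, 0.001, 0.002]
wrist_force: [-0.1, -0.1, -1.2]
opening: 0.263
finger_force: 61.2
```

```bash
python3 - <<'E'
from h import *
go([.4985,-.2415,.0855],0)
E
```

```text
shift [0.0025, -0.0016, 0.0383] turn -0.0 | tcp [ 0.4999 -0.244   0.1238] az -0.0 F [-0.1 -0.1 -1.2] open 0.263 t 20.1 q7 0.73
```

{"fn": "servo_tool", "kwargs": {
  "rows": [
    [[0.0015,-0.001,0.0],0],
    [[0.0015,-0.001,0.012],0],
    [[0.0015,-0.001,0.024],0],
    [[0.0015,-0.001,0.034],0],
    [[0.0015,-0.001,0.038],0],
    [[0.0015,-0.001,0.038],0]
  ]
}}

```text
clock: 20.6
tcp_pos: [0.4976, -0.2425, 0.0828]
ee_rot: [0.707, 0.707, -0.0, 0.0]
wrist_force: [1.0, -1.2, 0.4]
opening: 0.266
finger_force: 61.6
```

{"fn": "servo_tool", "kwargs": {
  "rows": [
    [[0,0,0.004],0],
    [[0,0,0.008],0],
    [[0,0,0.012],0],
    [[0,0,0.012],0]
  ]
}}

```text
clock: 20.93
tcp_pos: [0.4978, -0.2427, 0.0728]
ee_rot: [0.708, 0.706, 0.001, 0.0]
wrist_force: [-2.0, -0.1, 13.7]
opening: 0.267
finger_force: 63.6
```

{"fn": "servo_tool", "kwargs": {
  "rows": [
    [[0,0,0.003],0],
    [[0,0,0.005],0],
    [[0,0,0.005],0],
    [[0,0,0.005],0]
  ]
}}

```text
clock: 21.27
tcp_pos: [0.4983, -0.2433, 0.0721]
ee_rot: [0.708, 0.706, 0.003, 0.0]
wrist_force: [-15.0, 9.2, 62.5]
opening: 0.265
finger_force: 70.5
```

{"fn": "servo_tool", "kwargs": {
  "rows": [
    [[0,0,-0.005],0],
    [[0,0,-0.01],0],
    [[0,0,-0.014],0],
    [[0,0,-0.017],0],
    [[0,0,-0.019],0],
    [[0,0,-0.02],0],
    [[0,0,-0.02],0]
  ]
}}

```text
clock: 21.85
tcp_pos: [0.4949, -0.2394, 0.0828]
ee_rot: [0.707, 0.707, -0.002, -0.003]
wrist_force: [4.9, -1.5, -29.8]
opening: 0.264
finger_force: 61.3
```

{"fn": "servo_tool", "kwargs": {
  "rows": [
    [[0,0,-0.002],0],
    [[0,0,-0.002],0],
    [[0,0,0.002],0],
    [[0,0,0.004],0],
    [[0,0,0.004],0]
  ]
}}

```text
clock: 22.27
tcp_pos: [0.4956, -0.241, 0.0814]
ee_rot: [0.707, 0.707, -0.001, -0.002]
wrist_force: [-1.1, 0.7, -11.9]
opening: 0.264
finger_force: 63.0
```

{"fn": "servo_tool", "kwargs": {
  "rows": [
    [[0,0,0],0],
    [[0,0,0],0],
    [[0,0,-0.03],0],
    [[0,0,-0.07],0],
    [[0,0,-0.11],0],
    [[0.02,0,-0.15],0],
    [[0.06,0,-0.19],0],
    [[0.1,0,-0.21],0]
  ],
  "grip": -0.3
}}

```text
clock: 22.93
tcp_pos: [0.4982, -0.1614, 0.2862]
ee_rot: [0.709, 0.705, 0.002, 0.002]
wrist_force: [0.1, 1.2, 0.7]
opening: 0.649
finger_force: 0.0
```

{"fn": "servo_tool", "kwargs": {
  "rows": [
    [[0.04,0,0],0],
    [[0.08,0,0],0],
    [[0.12,0,0],0],
    [[0.16,0,0],0],
    [[0.2,0,0],0],
    [[0.24,0,0],0],
    [[0.28,0,0],0],
    [[0.32,0,0],0]
  ]
}}

```text
clock: 23.6
tcp_pos: [0.4979, 0.1627, 0.2835]
ee_rot: [0.708, 0.707, 0.002, -0.0]
wrist_force: [2.2, -0.2, 0.6]
opening: 0.652
finger_force: 0.0
```

{"fn": "servo_tool", "kwargs": {
  "rows": [
    [[0.01,0.01,0],0],
    [[0.01,0.01,0],0],
    [[0.01,0.01,0],0],
    [[0.01,0.01,0],0]
  ]
}}

```text
clock: 23.93
tcp_pos: [0.5079, 0.1691, 0.2826]
ee_rot: [0.708, 0.706, 0.0, 0.0]
wrist_force: [-1.0, -0.1, -0.6]
opening: 0.648
finger_force: 0.0
```

```bash
python3 - <<'E'
from h import *
snap("wrist","w11.png")
c=proj("w11.png",[.5787,.166,.095]);print(c);fitgrip("w11.png",*c)
go([.5784,.1662,.0665],46)
E
```

```text
[376.77830134 178.85638794]
w11.png xy [0.579  0.1656] yaw 46.2 1-IoU 0.11
shift [-0.0025, 0.0704, 0.2161] turn -46.2 | tcp [0.5078 0.1689 0.2826] az -0.2 F [-0.3 -0.3 -0.6] open 0.651 t 24.0 q7 -0.3
```

{"fn": "servo_tool", "kwargs": {
  "rows": [
    [[-0.003,0.03,0.0],-7],
    [[-0.003,0.0705,0.03],-14],
    [[-0.003,0.0705,0.07],-21],
    [[-0.003,0.0705,0.1],-28],
    [[-0.003,0.0705,0.13],-35],
    [[-0.003,0.0705,0.15],-42],
    [[-0.003,0.0705,0.15],-46],
    [[-0.003,0.0705,0.15],-46]
  ]
}}

```text
clock: 24.65
tcp_pos: [0.5773, 0.1656, 0.131]
ee_rot: [0.375, 0.927, -0.001, -0.001]
wrist_force: [-1.8, 0.1, 0.5]
opening: 0.65
finger_force: 0.0
```

{"fn": "servo_tool", "kwargs": {
  "rows": [
    [[0,0,0],0],
    [[0,0,0],0],
    [[0,0,0],0]
  ]
}}

```text
clock: 24.9
tcp_pos: [0.5788, 0.1677, 0.1332]
ee_rot: [0.376, 0.927, 0.001, 0.001]
wrist_force: [-0.6, -0.1, 0.3]
opening: 0.649
finger_force: 0.0
```

```bash
python3 - <<'E'
from h import *
go([.5787,.1657,.0665],46)
E
```

```text
shift [-0.0013, -0.0017, 0.0667] turn -0.2 | tcp [0.5788 0.1677 0.1332] az 45.8 F [-0.6 -0.1  0.3] open 0.649 t 24.9 q7 0.63
```

{"fn": "servo_tool", "kwargs": {
  "rows": [
    [[-0.001,-0.002,0.02],0],
    [[-0.001,-0.002,0.045],0],
    [[-0.001,-0.002,0.06],0],
    [[-0.001,-0.002,0.066],0],
    [[-0.001,-0.002,0.066],0],
    [[-0.001,-0.002,0.066],0]
  ]
}}

```text
clock: 25.4
tcp_pos: [0.578, 0.1659, 0.0668]
ee_rot: [0.375, 0.927, 0.0, 0.0]
wrist_force: [0.2, 0.3, -0.2]
opening: 0.648
finger_force: 0.0
```

{"fn": "servo_tool", "kwargs": {
  "rows": [
    [[0,0,0],0],
    [[0,0,0],0],
    [[0,0,0],0],
    [[0,0,0],0],
    [[0,0,0],0]
  ],
  "grip": 1.0
}}

```text
clock: 25.82
tcp_pos: [0.5784, 0.1661, 0.0674]
ee_rot: [0.375, 0.927, 0.001, 0.001]
wrist_force: [-1.3, -0.9, 6.4]
opening: 0.266
finger_force: 58.3
```

{"fn": "servo_tool", "kwargs": {
  "rows": [
    [[0,0,-0.03],0],
    [[0,0,-0.07],7],
    [[0,0,-0.11],14],
    [[0,0,-0.15],21],
    [[0,0,-0.19],28],
    [[0,0,-0.22],35],
    [[0,0,-0.25],42],
    [[0,0,-0.256],46]
  ]
}}

```text
clock: 26.48
tcp_pos: [0.5795, 0.1659, 0.3277]
ee_rot: [0.71, 0.704, 0.004, 0.001]
wrist_force: [1.0, -0.5, -2.1]
opening: 0.261
finger_force: 59.0
```

{"fn": "servo_tool", "kwargs": {
  "rows": [
    [[-0.04,-0.005,0],0],
    [[-0.08,-0.01,0],0],
    [[-0.12,-0.015,0],0],
    [[-0.16,-0.02,0],0],
    [[-0.2,-0.025,0],0],
    [[-0.24,-0.03,0],0],
    [[-0.28,-0.035,0],0],
    [[-0.32,-0.04,0],0]
  ]
}}

```text
clock: 27.15
tcp_pos: [0.5362, -0.1559, 0.3222]
ee_rot: [0.707, 0.707, 0.001, -0.0]
wrist_force: [0.7, -0.7, -2.0]
opening: 0.267
finger_force: 58.9
```

{"fn": "servo_tool", "kwargs": {
  "rows": [
    [[-0.04,-0.01,0],0],
    [[-0.08,-0.02,0],0],
    [[-0.12,-0.02,0],0],
    [[-0.12,-0.02,0],0],
    [[-0.12,-0.02,0],0],
    [[-0.12,-0.02,0],0]
  ]
}}

```text
clock: 27.65
tcp_pos: [0.5169, -0.2738, 0.3217]
ee_rot: [0.708, 0.707, 0.0, -0.0]
wrist_force: [-0.5, 1.4, -1.4]
opening: 0.261
finger_force: 61.9
```

```bash
python3 - <<'E'
from h import *
o=ctrl.get_obs();snap("wrist","w12.png");held("w12.png",o["tcp_pos"]);go([.497,-.1327,.12],0)
for p in [(.4985,-.133),(.5985,-.133)]:
  fithole("w12.png",*proj("w12.png",[*p,.049]),.049)
E
```

```text
edges [(181, np.float64(-7.2)), (182, np.float64(-4.5)), (193, np.float64(4.8)), (204, np.float64(4.4)), (205, np.float64(10.4)), (206, np.float64(13.2)), (207, np.float64(7.1))]
-0.009 [np.float64(201.9), np.float64(217.7)]
-0.006 [np.float64(197.8), np.float64(213.0)]
-0.003 [np.float64(193.7), np.float64(208.3)]
0 [np.float64(189.5), np.float64(203.5)]
0.003 [np.float64(185.3), np.float64(198.6)]
shift [0.1398, -0.0202, 0.2018] turn 0.0 | tcp [ 0.5174 -0.2728  0.3217] az 0.0 F [-0.1  0.4 -2.6] open 0.263 t 27.7 q7 0.63
hole [ 0.4968 -0.1329] -71.1
hole [ 0.5985 -0.1326] -70.6
```

View pics/w12.png

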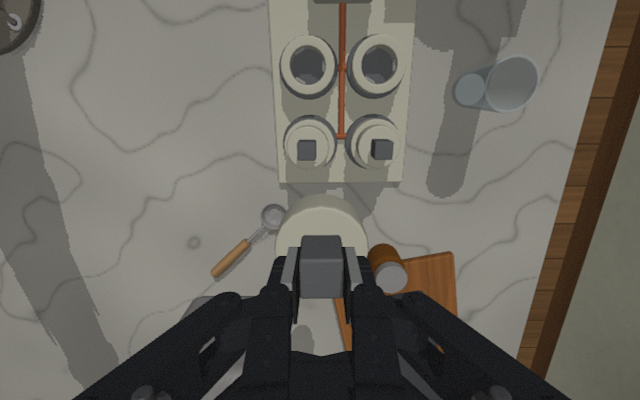

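{"fn": "servo_tool", "kwargs": {
  "rows": [
    [[0.04,-0.01,0],0],
    [[0.08,-0.02,0.0],0],
    [[0.12,-0.02,0.0],0],
    [[0.141,-0.02,0.03],0],
    [[0.141,-0.02,0.07],0],
    [[0.141,-0.02,0.11],0],
    [[0.141,-0.02,0.15],0],
    [[0.141,-0.02,0.19],0]
  ]
}}

```text
clock: 28.37
tcp_pos: [0.4976, -0.1304, 0.1305]
ee_rot: [0.706, 0.708, 0.001, 0.0]
wrist_force: [1.3, 0.0, -2.0]
opening: 0.264
finger_force: 61.9
```

{"fn": "servo_tool", "kwargs": {
  "rows": [
    [[0,0,0.01],0],
    [[0,0,0.01],0],
    [[0,0,0.01],0],
    [[0,0,0.01],0],
    [[0,0,0.01],0]
  ]
}}

```text
clock: 28.78
tcp_pos: [0.4991, -0.1333, 0.1243]
ee_rot: [0.707, 0.707, 0.002, 0.002]
wrist_force: [-0.7, -0.3, -1.3]
opening: 0.265
finger_force: 61.8
```

```bash
python3 - <<'E'
from h import *
go([.4975,-.1315,.0845],0)
E
```

```text
shift [0.0018, -0.0018, 0.0398] turn -0.0 | tcp [ 0.4991 -0.1333  0.1243] az -0.0 F [-0.7 -0.3 -1.3] open 0.265 t 28.8 q7 0.5
```

{"fn": "servo_tool", "kwargs": {
  "rows": [
    [[0.001,-0.001,0.0],0],
    [[0.001,-0.001,0.012],0],
    [[0.001,-0.001,0.024],0],
    [[0.001,-0.001,0.034],0],
    [[0.001,-0.001,0.038],0],
    [[0.001,-0.001,0.038],0]
  ]
}}

```text
clock: 29.28
tcp_pos: [0.4955, -0.1322, 0.0825]
ee_rot: [0.707, 0.707, -0.001, -0.001]
wrist_force: [0.9, 0.1, -2.2]
opening: 0.266
finger_force: 61.9
```

{"fn": "servo_tool", "kwargs": {
  "rows": [
    [[0,0,0.004],0],
    [[0,0,0.008],0],
    [[0,0,0.012],0],
    [[0,0,0.012],0]
  ]
}}

```text
clock: 29.62
tcp_pos: [0.4964, -0.1329, 0.0733]
ee_rot: [0.708, 0.706, 0.001, -0.0]
wrist_force: [-4.9, 0.4, 16.7]
opening: 0.27
finger_force: 64.3
```

{"fn": "servo_tool", "kwargs": {
  "rows": [
    [[0,0,0.003],0],
    [[0,0,0.005],0],
    [[0,0,0.005],0],
    [[0,0,0.005],0]
  ]
}}

```text
clock: 29.95
tcp_pos: [0.4971, -0.1333, 0.0725]
ee_rot: [0.708, 0.706, 0.003, -0.001]
wrist_force: [-20.7, 5.6, 71.3]
opening: 0.262
finger_force: 72.3
```

{"fn": "servo_tool", "kwargs": {
  "rows": [
    [[0,0,-0.005],0],
    [[0,0,-0.01],0],
    [[0,0,-0.014],0],
    [[0,0,-0.017],0],
    [[0,0,-0.019],0],
    [[0,0,-0.02],0],
    [[0,0,-0.02],0]
  ]
}}

```text
clock: 30.53
tcp_pos: [0.4963, -0.1321, 0.0869]
ee_rot: [0.707, 0.707, -0.0, 0.0]
wrist_force: [0.6, -1.0, -2.2]
opening: 0.259
finger_force: 62.6
```

{"fn": "servo_tool", "kwargs": {
  "rows": [
    [[0,0,-0.02],0],
    [[0,0,-0.04],0],
    [[0,0.03,-0.05],0],
    [[0,0.07,-0.05],0],
    [[0,0.1015,-0.045],0],
    [[0,0.1015,-0.04],0],
    [[0,0.1015,-0.04],0],
    [[0,0.1015,-0.04],0]
  ]
}}

```text
clock: 31.2
tcp_pos: [0.5961, -0.1324, 0.1258]
ee_rot: [0.708, 0.707, -0.001, -0.001]
wrist_force: [0.5, -0.1, -2.9]
opening: 0.258
finger_force: 62.7
```

```bash
python3 - <<'E'
from h import *
go([.598,-.1315,.0845],0)
E
```

```text
shift [0.0009, 0.002, 0.0413] turn -0.1 | tcp [ 0.5961 -0.1324  0.1258] az -0.1 F [ 0.5 -0.1 -2.9] open 0.258 t 31.2 q7 0.5
```

{"fn": "servo_tool", "kwargs": {
  "rows": [
    [[0,0.001,0.01],0],
    [[0,0.001,0.022],0],
    [[0,0.001,0.034],0],
    [[0,0.001,0.04],0],
    [[0,0.001,0.04],0]
  ]
}}

```text
clock: 31.62
tcp_pos: [0.598, -0.1323, 0.0854]
ee_rot: [0.707, 0.707, -0.001, -0.0]
wrist_force: [-0.4, -0.0, -1.6]
opening: 0.261
finger_force: 62.7
```

{"fn": "servo_tool", "kwargs": {
  "rows": [
    [[0,0,0.004],0],
    [[0,0,0.008],0],
    [[0,0,0.012],0],
    [[0,0,0.012],0]
  ]
}}

```text
clock: 31.95
tcp_pos: [0.5981, -0.1319, 0.0743]
ee_rot: [0.707, 0.707, -0.0, -0.001]
wrist_force: [-0.4, -0.7, -2.9]
opening: 0.262
finger_force: 62.6
```

{"fn": "servo_tool", "kwargs": {
  "rows": [
    [[0,0,0.003],0],
    [[0,0,0.006],0],
    [[0,0,0.008],0],
    [[0,0,0.008],0]
  ]
}}

```text
clock: 32.28
tcp_pos: [0.5987, -0.1326, 0.0728]
ee_rot: [0.708, 0.706, 0.002, -0.001]
wrist_force: [-19.8, 7.4, 53.3]
opening: 0.261
finger_force: 69.7
```

{"fn": "servo_tool", "kwargs": {
  "rows": [
    [[0,0,-0.005],0],
    [[0,0,-0.01],0],
    [[0,0,-0.014],0],
    [[0,0,-0.017],0],
    [[0,0,-0.019],0],
    [[0,0,-0.021],0],
    [[0,0,-0.021],0]
  ]
}}

```text
clock: 32.87
tcp_pos: [0.5953, -0.1296, 0.083]
ee_rot: [0.707, 0.707, -0.002, -0.003]
wrist_force: [3.2, 0.5, -32.0]
opening: 0.261
finger_force: 61.6
```

{"fn": "servo_tool", "kwargs": {
  "rows": [
    [[0,0,-0.002],0],
    [[0,0,-0.002],0],
    [[0,0,0.002],0],
    [[0,0,0.004],0],
    [[0,0,0.004],0]
  ]
}}

```text
clock: 33.28
tcp_pos: [0.5971, -0.1315, 0.082]
ee_rot: [0.707, 0.707, -0.001, -0.002]
wrist_force: [2.8, 0.3, -25.0]
opening: 0.262
finger_force: 62.4
```

{"fn": "servo_tool", "kwargs": {
  "rows": [
    [[0,0,0],0],
    [[0,0,0],0],
    [[0,0,-0.03],0],
    [[0,0,-0.07],0],
    [[0,0,-0.11],0],
    [[0.02,-0.01,-0.15],0],
    [[0.06,-0.03,-0.16],0],
    [[0.1,-0.05,-0.16],0]
  ],
  "grip": -0.3
}}

```text
clock: 33.95
tcp_pos: [0.5564, -0.0436, 0.2495]
ee_rot: [0.709, 0.705, 0.004, 0.004]
wrist_force: [0.1, 1.4, -0.4]
opening: 0.651
finger_force: 0.0
```

{"fn": "servo_tool", "kwargs": {
  "rows": [
    [[0.035,-0.015,0],0],
    [[0.07,-0.03,0],0],
    [[0.105,-0.045,0],0],
    [[0.14,-0.06,0],0],
    [[0.175,-0.075,0],0],
    [[0.21,-0.09,0],0],
    [[0.245,-0.105,0],0],
    [[0.266,-0.12,0],0]
  ],
  "grip": 0.2
}}

```text
clock: 34.62
tcp_pos: [0.4337, 0.229, 0.2458]
ee_rot: [0.707, 0.708, 0.003, -0.0]
wrist_force: [0.4, -0.0, 0.3]
opening: 0.4
finger_force: 0.0
```

{"fn": "servo_tool", "kwargs": {
  "rows": [
    [[0,0,0],0],
    [[0,0,0],0],
    [[0,0,0],0]
  ]
}}

```text
clock: 34.87
tcp_pos: [0.4348, 0.2243, 0.2449]
ee_rot: [0.708, 0.706, 0.001, 0.0]
wrist_force: [0.8, -0.6, 0.0]
opening: 0.399
finger_force: 0.0
```

```bash
python3 - <<'E'
from h import *
go([.4265,.237,.0795],0)
E
```

```text
shift [0.0124, -0.0087, 0.1655] turn -0.1 | tcp [0.4348 0.2243 0.2449] az -0.1 F [ 0.8 -0.6  0. ] open 0.399 t 34.9 q7 -0.49
```

{"fn": "servo_tool", "kwargs": {
  "rows": [
    [[0.012,-0.0085,0.03],0],
    [[0.012,-0.0085,0.07],0],
    [[0.012,-0.0085,0.11],0],
    [[0.012,-0.0085,0.14],0],
    [[0.012,-0.0085,0.16],0],
    [[0.012,-0.0085,0.165],0],
    [[0.012,-0.0085,0.165],0]
  ]
}}

```text
clock: 35.45
tcp_pos: [0.4256, 0.2352, 0.0782]
ee_rot: [0.708, 0.706, -0.001, 0.0]
wrist_force: [0.0, 0.1, 1.3]
opening: 0.404
finger_force: 0.0
```

{"fn": "servo_tool", "kwargs": {
  "rows": [
    [[0,0,0],0],
    [[0,0,0],0],
    [[0,0,0],0],
    [[0,0,0],0],
    [[0,0,0],0]
  ],
  "grip": 1.0
}}

```text
clock: 35.87
tcp_pos: [0.4268, 0.2374, 0.0805]
ee_rot: [0.708, 0.707, 0.002, 0.0]
wrist_force: [1.5, -2.8, 7.1]
opening: 0.104
finger_force: 58.8
```

{"fn": "servo_tool", "kwargs": {
  "rows": [
    [[0,0.01,0],0],
    [[0,0.03,0],0],
    [[0,0.05,0],0],
    [[0,0.07,0],0],
    [[0,0.09,0],0],
    [[0,0.11,0],0],
    [[0,0.13,0],0],
    [[0,0.14,0],0]
  ]
}}

```text
clock: 36.53
tcp_pos: [0.5677, 0.238, 0.0805]
ee_rot: [0.707, 0.707, 0.002, 0.0]
wrist_force: [-1.4, 0.5, 9.4]
opening: 0.098
finger_force: 60.9
```

{"fn": "servo_tool", "kwargs": {
  "rows": [
    [[0,0.006,0],0],
    [[0,0.01,0],0],
    [[0,0.013,0],0],
    [[0,0.013,0],0]
  ]
}}

```text
clock: 36.87
tcp_pos: [0.5766, 0.238, 0.0805]
ee_rot: [0.707, 0.707, -0.0, -0.002]
wrist_force: [-8.0, -0.3, 14.4]
opening: 0.101
finger_force: 61.4
```

{"fn": "servo_tool", "kwargs": {
  "rows": [
    [[0,0.004,0],0],
    [[0,0.004,0],0],
    [[0,0.0,0],0],
    [[0,0.0,0],0]
  ]
}}

```text
clock: 37.2
tcp_pos: [0.5766, 0.238, 0.0805]
ee_rot: [0.707, 0.707, 0.0, -0.001]
wrist_force: [-6.8, 0.3, 12.2]
opening: 0.102
finger_force: 61.2
```

{"fn": "servo_tool", "kwargs": {
  "rows": [
    [[0,0,0],0],
    [[0,0,0],0],
    [[0,0,-0.03],0],
    [[0,0,-0.07],0],
    [[0,0,-0.11],0],
    [[0,0,-0.15],0],
    [[-0.03,-0.01,-0.17],0],
    [[-0.07,-0.02,-0.17],0]
  ],
  "grip": 0.3
}}

```text
clock: 37.87
tcp_pos: [0.5607, 0.1708, 0.2536]
ee_rot: [0.705, 0.709, 0.005, 0.001]
wrist_force: [1.5, -1.9, 0.0]
opening: 0.352
finger_force: 0.0
```

{"fn": "servo_tool", "kwargs": {
  "rows": [
    [[-0.04,-0.005,0],0],
    [[-0.08,-0.01,0],0],
    [[-0.12,-0.01,0],0],
    [[-0.16,-0.01,0],0],
    [[-0.2,-0.01,0],0],
    [[-0.24,-0.01,0],0],
    [[-0.25,-0.01,0],0],
    [[-0.25,-0.01,0],0]
  ]
}}

```text
clock: 38.53
tcp_pos: [0.5468, -0.0878, 0.2491]
ee_rot: [0.71, 0.704, -0.0, 0.001]
wrist_force: [0.6, 0.4, 0.5]
opening: 0.353
finger_force: 0.0
```

{"fn": "servo_tool", "kwargs": {
  "rows": [
    [[0,0,0.0],0],
    [[0,0,0.0],0],
    [[0,0,0.0],0]
  ]
}}

```text
clock: 38.78
tcp_pos: [0.5478, -0.0808, 0.2483]
ee_rot: [0.706, 0.708, 0.0, -0.0]
wrist_force: [0.3, 0.2, -0.3]
opening: 0.351
finger_force: 0.0
```

```bash
python3 - <<'E'
from h import *
snap("wrist","w13.png");go([.545,-.01,.2],0)
c=proj("w13.png",[.545,-.01,.1]).astype(int);print(c)
f=cv2.imread("pics/w13.png");x,y=max(c[0]-80,0),max(c[1]-70,0);print(x,y)
cv2.imwrite("pics/c13.png",cv2.resize(f[y:y+140,x:x+160],None,fx=4,fy=4,interpolation=cv2.INTER_CUBIC))
E
```

```text
shift [0.071, -0.0027, 0.0484] turn 0.1 | tcp [ 0.5478 -0.081   0.2484] az 0.1 F [ 0.7 -0.   0.3] open 0.351 t 38.8 q7 0.26
[319 119]
239 49
```

View pics/c13.png

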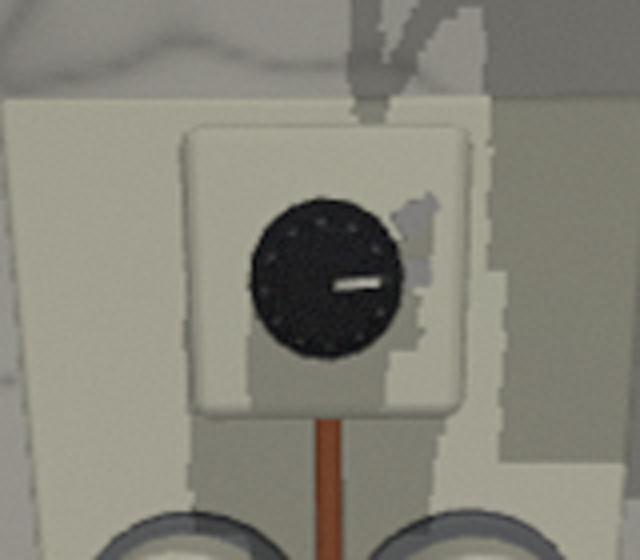

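```bash
python3 - <<'E'
from h import *
f=cv2.imread("pics/w13.png");g=f.max(2);m=np.zeros(g.shape,np.uint8);m[90:148,298:345]=(g[90:148,298:345]<60)
n,l,s,c=cv2.connectedComponentsWithStats(m);i=1+np.argmax(s[1:,4]);m=cv2.morphologyEx((l==i).astype(np.uint8),cv2.MORPH_CLOSE,np.ones((7,7)));print(s[i])
S=8;M=cv2.resize(m[80:160,280:360],None,fx=S,fy=S,interpolation=cv2.INTER_LINEAR);a=np.linspace(0,6.28,60)
for zb in(.062,.067,.072):
  def cost(p):
    q=np.array([proj("w13.png",[p[0]+r*np.cos(t),p[1]+r*np.sin(t),zb+h]) for r,h in((.022,.001),(.022,.014),(.015,.046)) for t in a])
    im=np.zeros_like(M);cv2.fillConvexPoly(im,cv2.convexHull(((q-[280,80]+.5)*S).astype(np.int32)),1)
    return 1-(im&M).sum()/(im|M).sum()
  p0=px("w13.png",320.7,118.5,.085)[:2]
  r=minimize(cost,p0,method="Nelder-Mead",options=dict(initial_simplex=np.array([[0,0],[.004,0],[0,.004]])+p0,maxiter=60));print(zb,r.x.round(4),round(r.fun,3))
print("lug",px("w13.png",239+418/4,49+272/4,.075),"stop",px("w13.png",239+415/4,49+215/4,.09))
go([r.x[0],r.x[1],.15],-100)
E
```

```text
[ 302   99   38   40 1142]
0.062 [ 0.546  -0.0096] 0.043
0.067 [ 0.5461 -0.0097] 0.069
0.072 [ 0.5462 -0.0099] 0.096
lug [ 0.57269556 -0.0076736   0.075     ] stop [0.57032128 0.00743745 0.09      ]
shift [0.0711, -0.0015, 0.0984] turn -79.9 | tcp [ 0.5478 -0.081   0.2484] az 0.1 F [ 0.7 -0.   0.3] open 0.351 t 38.8 q7 0.26
```

{"fn": "servo_tool", "kwargs": {
  "rows": [
    [[0.04,-0.0018,0.02],7],
    [[0.0711,-0.0018,0.05],14],
    [[0.0711,-0.0018,0.07],21],
    [[0.0711,-0.0018,0.08],28],
    [[0.0711,-0.0018,0.08],35],
    [[0.0711,-0.0018,0.08],42],
    [[0.0711,-0.0018,0.08],49],
    [[0.0711,-0.0018,0.08],56]
  ],
  "grip": -0.2
}}

```text
clock: 39.5
tcp_pos: [0.5459, -0.0104, 0.1684]
ee_rot: [0.957, 0.29, -0.0, -0.0]
wrist_force: [0.5, 0.0, 0.2]
opening: 0.602
finger_force: 0.0
```

{"fn": "servo_tool", "kwargs": {
  "rows": [
    [[0,0,0.0],7],
    [[0,0,0.0],14],
    [[0,0,0.0],21],
    [[0,0,0.0],28],
    [[0,0,0.0],35],
    [[0,0,0.0],42],
    [[0,0,0.0],44],
    [[0,0,0.0],44]
  ]
}}

```text
clock: 40.17
tcp_pos: [0.5459, -0.0104, 0.1682]
ee_rot: [0.996, -0.087, -0.0, 0.0]
wrist_force: [-0.5, 0.2, -0.3]
opening: 0.601
finger_force: 0.0
```

{"fn": "servo_tool", "kwargs": {
  "rows": [
    [[0,0,0.0],0],
    [[0,0,0.0],0],
    [[0,0,0.0],0]
  ]
}}

```text
clock: 40.42
tcp_pos: [0.5459, -0.0115, 0.1686]
ee_rot: [0.996, -0.087, -0.0, -0.0]
wrist_force: [0.1, -0.2, -0.4]
opening: 0.601
finger_force: 0.0
```

```bash
python3 - <<'E'
from h import *
go([.546,-.0097,.060],-100)
E
```

```text
shift [-0.0002, -0.0017, 0.1086] turn 0.1 | tcp [ 0.5459 -0.0115  0.1686] az -99.9 F [ 0.1 -0.2 -0.4] open 0.601 t 40.4 q7 -1.26
```

{"fn": "servo_tool", "kwargs": {
  "rows": [
    [[0,-0.0015,0.03],0],
    [[0,-0.0015,0.06],0],
    [[0,-0.0015,0.085],0],
    [[0,-0.0015,0.1],0],
    [[0,-0.0015,0.108],0],
    [[0,-0.0015,0.108],0],
    [[0,-0.0015,0.108],0]
  ]
}}

```text
clock: 41.0
tcp_pos: [0.5465, -0.0107, 0.0611]
ee_rot: [0.996, -0.088, 0.0, -0.0]
wrist_force: [-0.4, 0.2, 0.4]
opening: 0.6
finger_force: 0.0
```

{"fn": "servo_tool", "kwargs": {
  "rows": [
    [[0,0,0],0],
    [[0,0,0],0],
    [[0,0,0],0],
    [[0,0,0],0],
    [[0,0,0],0]
  ],
  "grip": 1.0
}}

```text
clock: 41.42
tcp_pos: [0.5472, -0.0105, 0.0614]
ee_rot: [0.996, -0.087, 0.001, -0.0]
wrist_force: [1.9, -0.5, 4.4]
opening: 0.337
finger_force: 59.1
```

{"fn": "servo_tool", "kwargs": {
  "rows": [
    [[0,0,0.003],0],
    [[0,0,0.006],0],
    [[0,0,0.009],0],
    [[0,0,0.009],0],
    [[0,0,0.009],0]
  ]
}}

```text
clock: 41.83
tcp_pos: [0.5473, -0.0106, 0.0542]
ee_rot: [0.996, -0.088, 0.001, -0.001]
wrist_force: [-8.2, 2.8, 33.9]
opening: 0.335
finger_force: 66.5
```

{"fn": "servo_tool", "kwargs": {
  "rows": [
    [[0,0,0],-6],
    [[0,0,0],-12],
    [[0,0,0],-18],
    [[0,0,0],-24],
    [[0,0,0],-30],
    [[0,0,0],-36],
    [[0,0,0],-42],
    [[0,0,0],-48]
  ]
}}

```text
clock: 42.5
tcp_pos: [0.5472, -0.0102, 0.0542]
ee_rot: [0.945, 0.327, 0.001, -0.001]
wrist_force: [-7.9, 1.6, 32.4]
opening: 0.332
finger_force: 66.0
```

{"fn": "servo_tool", "kwargs": {
  "rows": [
    [[0,0,0],-6],
    [[0,0,0],-12],
    [[0,0,0],-18],
    [[0,0,0],-24],
    [[0,0,0],-28],
    [[0,0,0],-28]
  ]
}}

```text
clock: 43.0
tcp_pos: [0.547, -0.01, 0.0542]
ee_rot: [0.838, 0.546, 0.002, -0.001]
wrist_force: [-8.3, 1.6, 31.6]
opening: 0.337
finger_force: 65.9
```

```bash
python3 - <<'E'
from h import *
go([.546,-.0097,.060],-20);print(ctrl.get_obs()["moment"])
E
```

```text
shift [-0.0001, -0.0011, -0.0058] turn -3.9 | tcp [ 0.547  -0.01    0.0542] az -23.9 F [-8.3  1.6 31.6] open 0.337 t 43.0 q7 -0.09
[0.34072867 1.8383285  0.08140271]
```

{"fn": "servo_tool", "kwargs": {
  "rows": [
    [[0,0,0],-2],
    [[0,0,0],-4],
    [[0,0,0],-6],
    [[0,0,0],-6]
  ]
}}

```text
clock: 43.33
tcp_pos: [0.5471, -0.0094, 0.0542]
ee_rot: [0.81, 0.587, 0.002, -0.001]
wrist_force: [-5.6, 3.6, 32.2]
opening: 0.336
finger_force: 71.1
```

```bash
python3 - <<'E'
from h import *
go([.546,-.0097,.060],-20);print(ctrl.get_obs()["moment"])
E
```

```text
shift [-0.0007, -0.001, -0.0058] turn 1.9 | tcp [ 0.5471 -0.0094  0.0542] az -18.1 F [-5.6  3.6 32.2] open 0.336 t 43.3 q7 -0.01
[ 0.83724354  1.80166393 -0.84583411]
```

{"fn": "servo_tool", "kwargs": {
  "rows": [
    [[0,0,-0.003],0],
    [[0,0,-0.006],0],
    [[0,0,-0.009],0],
    [[0,0,-0.009],0]
  ]
}}

```text
clock: 43.67
tcp_pos: [0.547, -0.0094, 0.0612]
ee_rot: [0.81, 0.587, 0.001, -0.0]
wrist_force: [2.1, 2.3, 3.2]
opening: 0.332
finger_force: 63.0
```

{"fn": "servo_tool", "kwargs": {
  "rows": [
    [[0,0,0],0],
    [[0,0,0],0],
    [[0,0,0],0],
    [[0,0,-0.03],0],
    [[0,0,-0.07],0],
    [[0,0,-0.11],0],
    [[0,0,-0.15],0],
    [[0,0,-0.19],0]
  ],
  "grip": -0.2
}}

```text
clock: 44.33
tcp_pos: [0.545, -0.0109, 0.2516]
ee_rot: [0.809, 0.587, -0.001, -0.0]
wrist_force: [0.9, 0.9, -0.6]
opening: 0.596
finger_force: 0.0
```

{"fn": "servo_tool", "kwargs": {
  "rows": [
    [[0,0,-0.02],7],
    [[0,0,-0.02],14],
    [[-0.06,-0.03,-0.02],18],
    [[-0.06,-0.03,-0.02],18],
    [[-0.06,-0.03,-0.02],18],
    [[-0.06,-0.03,-0.02],18]
  ]
}}

```text
clock: 44.83
tcp_pos: [0.4976, -0.0593, 0.2701]
ee_rot: [0.892, 0.453, -0.0, -0.001]
wrist_force: [-0.1, 1.5, 0.1]
opening: 0.599
finger_force: 0.0
```

```bash
python3 - <<'E'
from h import *
snap("top","top3.png");snap("wrist","w14.png");snap("side","side3.png");go([.546,-.08,.248],0)
# collar/cartridge heights and knob: numeric look at knob lug/marker: steel-bright pixels near the knob
f=cv2.imread("pics/top3.png").astype(int);o=cv2.imread("pics/top0.png").astype(int)
d=np.abs(f-o).sum(2)>90
for n,(x0,x1,y0,y1) in dict(cab=(150,270,100,215),flask=(270,305,105,160),tum=(330,365,115,160),mug=(150,200,255,300),shaker=(262,300,255,272),jar=(425,465,160,192),spoon=(405,465,230,290)).items(): print(n,d[y0:y1,x0:x1].sum())
K=proj("w14.png",[.546,-.0097,.085]);print("knob px",K)
o=cv2.imread("pics/w14.png");y,x=int(K[1]),int(K[0]);g=o[y-20:y+20,x-20:x+20].max(2)
print("\n".join("".join("#" if v<60 else("+" if v<130 else ".") for v in r) for r in g[::1]))
E
```

```text
shift [0.0091, 0.0512, 0.0222] turn -35.9 | tcp [ 0.4993 -0.0573  0.2702] az -35.9 F [-1.  -0.  -0.3] open 0.599 t 45.0 q7 -0.49
cab 769
flask 0
tum 0
mug 0
shaker 126
jar 0
spoon 289
knob px [330.37409245 121.40567076]
........++++++...............++++++++...
.........++++++..++##+++++....++++++++..
.........++++++############++.++++++++..
..........++#################++++++++++.
..........+####################+++++++++
.........+######################++++++++
........+########################++++++.
.......+##########################++++..
......+############################+++..
.....+##########+##################++++.
.....+#########+.+##################++..
....+##########+..###################+..
....+##########++.+##################++.
...+############+..###################+.
...+#############..+#################+..
...+#############+..##################+.
...##############++.+#################+.
..+###############+.+#################+.
..+###############+..+################+.
..+################+.+#################+
..+####################################+
..+###################################++
..+###################################++
...+##################################++
...+##################################++
...+##################################++
...+##################################++
....+################################+++
....+###############################++++
.....+##############################++++
.....+#############################+++++
......+############################+++++
.......+##########################++++++
........+########################+++++++
........++#####################+++++++++
.........++###################++++++++++
..........+++################+++++++++++
...........+++############++++++++++++++
...........++++++++++#++++++++++++++++++
............++++++++++++++++++++++++++++
```

```bash
python3 - <<'E'
from h import *
def ang(fn,a,b):
    p,q=px(fn,*a,.108),px(fn,*b,.108);return np.degrees(np.arctan2(*(q-p)[1::-1])).round(1),np.linalg.norm(q-p).round(4)
print(ang("w13.png",(239+335/4,49+287/4),(239+380/4,49+283/4)))
K=proj("w14.png",[.546,-.0097,.085]).astype(int)-20
print(ang("w14.png",K+[20.2,19],K+[16.3,9.7]))
f=cv2.imread("pics/top3.png").astype(int)
for ref in("top0.png","top2.png"):
  o=cv2.imread("pics/"+ref).astype(int);d=(np.abs(f-o).sum(2)>90).astype(np.uint8)
  n,l,s,c=cv2.connectedComponentsWithStats(d)
  print(ref,[tuple(int(v) for v in r) for r in s[1:] if r[4]>25])
E
```

```text
(np.float64(5.1), np.float64(0.0117))
(np.float64(78.1), np.float64(0.0107))
top0.png [(286, 166, 69, 71, 2124), (173, 180, 85, 5, 224), (362, 181, 23, 19, 203), (380, 182, 7, 11, 37), (165, 187, 30, 9, 113), (402, 187, 22, 17, 196), (231, 189, 33, 4, 100), (199, 190, 29, 4, 87), (272, 193, 15, 4, 30), (242, 195, 26, 3, 51), (190, 199, 42, 4, 76), (250, 208, 34, 3, 68), (267, 211, 81, 168, 8237), (369, 214, 14, 19, 145), (382, 218, 7, 10, 34), (406, 219, 15, 9, 63), (478, 222, 48, 17, 372), (446, 227, 19, 5, 64), (404, 229, 15, 7, 61), (466, 231, 11, 13, 53), (526, 234, 20, 3, 40), (470, 241, 38, 19, 326), (436, 243, 36, 16, 254), (192, 348, 74, 28, 1320), (272, 353, 39, 13, 87), (338, 353, 184, 29, 2320), (0, 363, 35, 37, 804), (272, 367, 50, 33, 1271)]
top2.png [(114, 159, 170, 241, 17336), (281, 165, 74, 72, 2572), (173, 180, 12, 3, 27), (105, 185, 12, 46, 231), (361, 188, 7, 10, 47), (232, 195, 12, 8, 55), (273, 194, 10, 10, 48), (313, 202, 22, 5, 70), (264, 211, 85, 168, 8812), (368, 214, 17, 18, 156), (338, 218, 7, 13, 62), (364, 218, 4, 11, 26), (413, 221, 13, 10, 72), (445, 221, 58, 16, 524), (518, 231, 47, 7, 140), (417, 232, 52, 25, 538), (367, 237, 61, 26, 591), (496, 239, 97, 63, 2872), (197, 251, 24, 2, 37), (474, 252, 58, 53, 1451), (545, 306, 31, 36, 534), (314, 361, 16, 13, 88), (268, 367, 8, 8, 33), (272, 371, 50, 29, 992), (419, 373, 34, 8, 64)]
```

```bash
python3 - <<'E'
from h import *
go([.5465,-.0097,.061],-36)
E
```

```text
shift [0.0664, 0.0103, 0.2092] turn 0.1 | tcp [ 0.4993 -0.0573  0.2702] az -35.9 F [-1.  -0.  -0.3] open 0.599 t 45.0 q7 -0.49
```

{"fn": "servo_tool", "kwargs": {
  "rows": [
    [[0.035,0.005,0.0],0],
    [[0.0664,0.0103,0.03],0],
    [[0.0664,0.0103,0.07],0],
    [[0.0664,0.0103,0.1],0],
    [[0.0664,0.0103,0.1],0],
    [[0.0664,0.0103,0.1],0],
    [[0.0664,0.0103,0.1],0]
  ]
}}

```text
clock: 45.57
tcp_pos: [0.5476, -0.0108, 0.172]
ee_rot: [0.891, 0.454, 0.001, 0.001]
wrist_force: [-0.3, 0.1, 0.7]
opening: 0.6
finger_force: 0.0
```

```bash
python3 - <<'E'
from h import *
go([.5465,-.0097,.061],-36)
E
```

```text
shift [0.0002, -0.0017, 0.111] turn -0.1 | tcp [ 0.5476 -0.0108  0.172 ] az -36.1 F [-0.3  0.1  0.7] open 0.6 t 45.6 q7 -0.41
```

{"fn": "servo_tool", "kwargs": {
  "rows": [
    [[0,-0.0015,0.035],0],
    [[0,-0.0015,0.07],0],
    [[0,-0.0015,0.095],0],
    [[0,-0.0015,0.107],0],
    [[0,-0.0015,0.11],0],
    [[0,-0.0015,0.11],0],
    [[0,-0.0015,0.11],0]
  ]
}}

```text
clock: 46.15
tcp_pos: [0.547, -0.0098, 0.0626]
ee_rot: [0.891, 0.454, 0.002, 0.001]
wrist_force: [0.1, 0.3, -0.7]
opening: 0.6
finger_force: 0.0
```

{"fn": "servo_tool", "kwargs": {
  "rows": [
    [[0,0,0],0],
    [[0,0,0],0],
    [[0,0,0],0],
    [[0,0,0],0],
    [[0,0,0],0]
  ],
  "grip": 1.0
}}

```text
clock: 46.57
tcp_pos: [0.5469, -0.0099, 0.0616]
ee_rot: [0.891, 0.454, 0.001, 0.001]
wrist_force: [5.0, -1.3, 3.5]
opening: 0.339
finger_force: 58.9
```

{"fn": "servo_tool", "kwargs": {
  "rows": [
    [[0,0,0],-2],
    [[0,0,0],-4],
    [[0,0,0],-4],
    [[0,0,0],-4]
  ]
}}

```text
clock: 46.9
tcp_pos: [0.5465, -0.0105, 0.0612]
ee_rot: [0.875, 0.484, 0.001, 0.001]
wrist_force: [3.9, -3.0, 3.5]
opening: 0.332
finger_force: 59.1
```

```bash
python3 - <<'E'
from h import *
go([.5465,-.0097,.061],-36);print(ctrl.get_obs()["moment"])
E
```

```text
shift [0.0006, -0.0004, 0.0002] turn 3.8 | tcp [ 0.5465 -0.0105  0.0612] az -32.2 F [ 3.9 -3.   3.5] open 0.332 t 46.9 q7 -0.23
[-0.66037706 -1.02168921 -0.36232091]
```

{"fn": "servo_tool", "kwargs": {
  "rows": [
    [[0,0,0],-2],
    [[0,0,0],-4],
    [[0,0,0],-4],
    [[0,0,0],-4]
  ]
}}

```text
clock: 47.23
tcp_pos: [0.5462, -0.0111, 0.0611]
ee_rot: [0.858, 0.513, 0.001, 0.001]
wrist_force: [4.4, -3.5, 3.8]
opening: 0.334
finger_force: 59.3
```

```bash
python3 - <<'E'
from h import *
go([.5465,-.0097,.061],-36);print(ctrl.get_obs()["moment"])
E
```

```text
shift [0.0014, -0.0004, 0.0001] turn 7.8 | tcp [ 0.5462 -0.0111  0.0611] az -28.2 F [ 4.4 -3.5  3.8] open 0.334 t 47.2 q7 -0.18
[-0.91982078 -0.8415662  -0.67961135]
```

{"fn": "servo_tool", "kwargs": {
  "rows": [
    [[0,0,0],0],
    [[0,0,0],0]
  ],
  "grip": -0.2
}}

```text
clock: 47.4
tcp_pos: [0.5436, -0.0091, 0.06]
ee_rot: [0.857, 0.515, -0.001, -0.001]
wrist_force: [0.6, -0.0, 0.1]
opening: 0.59
finger_force: 0.0
```

{"fn": "servo_tool", "kwargs": {
  "rows": [
    [[0,0,0],0],
    [[0,0,-0.03],0],
    [[0,0,-0.07],0],
    [[0,0,-0.11],0],
    [[0,0,-0.15],0],
    [[0,0,-0.19],0],
    [[-0.04,-0.02,-0.21],0],
    [[-0.06,-0.03,-0.21],0]
  ]
}}

```text
clock: 48.07
tcp_pos: [0.4914, -0.0489, 0.2735]
ee_rot: [0.857, 0.516, 0.002, 0.001]
wrist_force: [-0.6, -0.4, 0.3]
opening: 0.602
finger_force: 0.0
```

{"fn": "servo_tool", "kwargs": {
  "rows": [
    [[0,0,0],0],
    [[0,0,0],0],
    [[0,0,0],0]
  ]
}}

```text
clock: 48.32
tcp_pos: [0.4901, -0.0474, 0.2701]
ee_rot: [0.857, 0.515, -0.0, -0.001]
wrist_force: [0.7, 0.3, -0.8]
opening: 0.603
finger_force: 0.0
```

```bash
python3 - <<'E'
from h import *
snap("wrist","w15.png");go([.5,-.06,.27],-36)
K=proj("w15.png",[.546,-.0097,.1]).astype(int)-20
g=cv2.imread("pics/w15.png")[K[1]:K[1]+40,K[0]:K[0]+40].max(2)
ys,xs=np.where((g[8:28,8:30]>100));P=np.array([px("w15.png",K[0]+8+x,K[1]+8+y,.108)[:2] for x,y in zip(xs,ys)])
d=np.linalg.svd(P-P.mean(0))[2][0];print(len(P),np.degrees(np.arctan2(d[1],d[0]))%180)
print(ctrl.hand_in())
E
```

```text
shift [-0.0067, 0.0144, -0.0001] turn 8.1 | tcp [ 0.4904 -0.0473  0.2699] az -27.9 F [ 0.2 -0.5 -0.3] open 0.6 t 48.4 q7 -0.39
23 80.8893703703059
the job is handed in; nothing more can be done
None
```

I handed the job in at about 48 s: all three cartridges held a 27–32 N tug (one reseated after the worn front-left head), the drawer is shut, and the valve is turned to its end stop and sprung up. The collars were judged locked from the tug forces and the rise, not checked by camera.

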